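# Clip a relay onto the rail of a lamp unit's control pan

### The job

Fit the loose double-width relay onto the raised rail of the white control pan, lip side towards the robot: tilt it and hook its fixed lip under the rail's near edge, then rock it down gently until its sprung foot clicks under the far edge. Then slide it along the rail until it sits snug against the power supply; do not force anything, and leave the other things on the bench where they are.

Things in the scene. Friction and masses are not known exactly. Their poses are not given: they have to be found in the camera images.
- relay: The loose relay to fit: grey plastic rail module standing on the bench, 90 long (x), 36 wide (y), 66 mm high, about 0.15 kg, black panel on top. Origin: centre of its underside; z up; +x towards its sprung foot (black tab at one end), -x towards its fixed lip. Underneath, a channel for the rail runs along y: x -18 to +18.5 mm, its ceiling, which lies on the rail when seated, 10 mm up
- relay_nose (a point): Centre of the relay's nose, 50 mm above its underside; axes as the relay. The nose is the raised middle, x -22.5 to +22.5, full width, 34 to 66 mm above the underside: grip it across x (45 mm) from above. The flat terminal shoulders beside it, out to x = -45 and +45, lie 34 mm above the underside; to rock it home, press on the foot-side one (the nose is too close to the hook)
- relay_hook (a point): Upper edge of the tip of the relay's fixed lip, at (-15, 0, 6) mm in the relay's frame. The lip is a tongue 2.5 mm thick, full width, reaching 3 mm into the channel from its -x wall; the rail's edge goes into the 4 mm slot between tongue and ceiling. Lean the relay about 20 degrees, foot end up, to hook it; below about 13 degrees the foot already meets the rail
- relay_foot (a joint): Travel (m) of the sprung foot along the relay's +x: 0 at rest, 0.005 fully out. Its nose reaches into the channel to x = +15 mm, flat top 3.2 mm below the ceiling, slope beneath. Rocked down, the rail's edge drives it out 3 mm (spring 4 to 7 N), then it clicks back under that edge. Takes 5 to 12 N down on the shoulder above it; lip and rail bear about 40 N, levering included
- pan: White control pan fixed on the bench, 250 (x) x 360 (y) mm, floor 3 mm, flanges 18 mm high; origin: centre of its underside, z up. The rail runs along its y, nominally over the origin with its top 36 mm up, but clamped in slots: really up to 6 mm higher or lower and up to 6 mm to either side (x), unmeasured, so feel for it. Grey ducts 39 mm high run along y at 82 to 112 mm on both sides
- supply: Power supply (fixed): aluminium module 90 (x) x 54 (y -27 to +27) x 66 mm with a nose like the relay's, vent slots on top, standing across one end of the rail (either end) on its own bracket feet, screwed to the pan, so its height and x do not tell the rail's. Origin: centre of its underside, axes as the pan. Terminal blocks stand at the other end; over 100 mm of rail are free between
- terminals: Row of terminal blocks (fixed, on its own feet): 56 (x) x 54 (y) x 46 mm, grey plates between two black end plates. Origin: centre of its underside, axes as the pan. The rail itself: galvanised top-hat, 35 mm wide, 310 mm long, level, each edge a slippery lip 2 mm thick overhanging 5.5 mm, over 10 mm free below. The relay's lip hooks the rail's -x (near) edge, its foot clips under the +x edge
- spare_relay: A narrower loose relay of the same outline, 18 mm wide, standing on the bench, not needed; leave alone. Origin at the centre of its underside
- screwdriver: Screwdriver, 190 mm, lying between the robot and the pan; leave alone
- pliers: Pliers, 190 mm, lying at the right; leave alone
- bracket: Angled sheet-metal bracket, 90 x 50 x 40 mm, at the right; leave alone
- end_clamp: Small black end clamp, 50 x 9 x 34 mm, standing at the left, farther off; leave alone
- wash_bottle: White wash bottle, 64 mm across, 170 mm high, at the left, farther off; leave alone
Not all that is in view belongs to the job. What is shaped like the relay but orange is not meant.

How it is judged:
On the way, in this order (a step that is already met when the one before it is completed fails the run):
1. the relay leans, foot end up, with its fixed lip at the rail's -x edge, as when hooked (x of relay_hook in the frame of pan between -0.0225 and -0.0055 m and z of relay_hook in the frame of pan between 0.021 and 0.041 m and y of relay_hook in the frame of pan between -0.15 and 0.15 m and angle between relay_nose's own z axis and vertical above 0.07 rad), for 0.05 s.
2. the relay is rocked home: level on the rail and its foot sprung back under the rail's +x edge (z of relay_nose in the frame of pan between 0.0685 and 0.0832 m and angle between relay_nose's own z axis and vertical below 0.03 rad and value of joint relay_foot below 0.001 m and x of relay_nose in the frame of pan between -0.008 and 0.008 m and x of relay_hook in the frame of pan below -0.007 m), for 0.2 s.
At the end, for the whole second after the job is handed in: The relay sits level on the rail (within 0.03 rad), fully down with its lip at the rail's -x edge and its foot sprung back (within 1 mm) under the +x edge, with less than 2.5 mm between it and the power supply, at rest (all of step 2 and y of relay_nose in the frame of supply between -0.0475 and 0.0475 m and linear speed of relay below 0.01 m/s); the robot touches nothing.
It fails at once if the relay is forced on the rail or the pan with more than 40 N (contact force between relay and pan above 40 N).
It fails at once if the relay is pushed against the power supply with more than 20 N (contact force between relay and supply above 20 N).
It fails at once if a bystander is moved by more than 25 mm (distance of any of spare_relay, screwdriver, pliers, bracket, end_clamp, wash_bottle from where it was at the start of the episode above 0.025 m).
It also fails if it takes over 61 s, if anything falls off the work surface, if the arm or the gripper's body presses on something with over 40 N, if the wrist force passes 120 N, or if a joint passes its speed limit or range.

### The arm

A 6-joint arm with a two-finger parallel gripper is mounted at the origin on the work surface. World frame = base frame: x ahead of the robot, y to its left, z up, the work surface at z = 0. Lengths are in m, angles in rad, forces in N, time in s.
With the tool pointing down it reaches from about 0.375 to 0.975 m from the base axis. Payload 3.8 kg.
Tool frame: the origin (TCP) lies at the very end of the fingers, on their centre line; the grasp point (between the pads) lies 19 mm behind it; z points along the fingers, y is the direction in which the jaws open and shut (so a half turn about z gives the same grasp; the last joint's range is limited). The gripper opens to 85 mm and grips with 20 to 120 N. Pads are 22 mm wide; open, the fingers measure 114 mm over their backs; the gripper's body (76 mm by 85 mm) begins 54 mm behind the grasp point. The pads swing forward as they close: fully open they stand 13 mm farther back than shut.
Start: joints at [1.232, 0.264, 1.604, -0, 1.274, -0.037], TCP at [0.201, 0.644, 0.198] pointing down, gripper open.
Joint ranges: [-2.63, 2.63], [-0.94, 2.18], [0.31, 2.57], [-1.31, 4.45], [0, 2.66], [-2.55, 2.55]. Speed limits (rad/s): [2.57, 2.57, 3.14, 3.14, 3.14, 3.14].

### API

Orientations are given as a rotation vector (axis times angle).
In Python, from workcell import bot, read_camera, finish_job gives the robot as it stands. The module is installed in compiled form; this text tells all that it offers.
- The arm moves only by the tool servo_tool, never from a script. Its argument "targets" is text: rows parted by semicolons, each of 7 numbers parted by spaces: the turn, a rotation vector about the tool's x, y, z in rad, then the shift along the tool's x, y, z in mm, then the finger opening in mm, from 0 to 85.4. In form: wx wy wz x y z gripper; .... A call has 1 to 8 rows; each row shifts and turns the pose as measured when the row begins, along the tool's axes as they then stand; what a row does not reach is not made up. A row lasts 1/12 s, in which the tool goes at most 41.7 mm and 7.16 degrees, less where a joint would pass 70% of its speed; a pose out of reach is approached as far as the arm can. A call is refused whole if a number of a shift passes 41.7 or a number of a turn 0.125, either way. A call with a gripper value outside its range is refused whole. The fingers move at their own pace and stop on an object; "newtons" is the grip in N (left out, the last holds). Time passes only in rows, so rows that do not move let the fingers close. It gives the time, the measured TCP pose, the force and the opening at its end, in the units of the state.
- bot.read_state(): the state, without advancing time (a new reading comes with each control period).
- read_camera(name): name is "side" or "top"; returns a dict with "image" (384x512x3 uint8, red, green, blue), "mtx" (3x3 intrinsics, pixels), "k1" (the pictures are not rectified: a ray, as slopes to the right and down, at radius r is drawn at 1 + k1 r^2 times it, then the intrinsics apply), "eye" and "orientation" of the camera in the world. Camera axes: x right, y up, looking along -z (the intrinsics and any distortion apply to the point x, -y, -z); pixel columns grow to the right and rows downward; lengths in m; the calibration is good to about 2 mm. A picture is of the moment at which its call begins. There is no depth.
- finish_job(): hands the job in, once; it reports no verdict.
The state is a dict: "time": time; "q": joint angles; "joint_vel": joint speeds; "joint_torque": joint torques, N m; "tool_pos": TCP position; "tcp_rot": TCP orientation; "wrist_force": force on the tool from outside, world axes, zero at the start; "torque": the same for the moment, N m; "width": opening from 0.0 (shut) to 1.0 (fully open).
Only numpy, scipy, OpenCV 4.12 (cv2) and the standard library are available. Lean on these libraries where they do the work, as an engineer would, in place of code of your own. Each camera call takes 0.05 s, during which the arm holds its last target.

## Working session

There is one attempt and no reset: what is moved stays moved. The work goes in short steps, Python scripts to look and compute and a tool call to move; the robot and the scene stay as the last step left them, time stands still between calls to the robot, and variables do not carry over. Pictures are saved under pics/ and viewed, and the job is handed in when it is done.

Besides the shell and the picture viewer there is one more tool, called after "Call:" in YAML: its name, and indented under it one key for each argument. servo_tool: Moves the arm, as the interface text tells. Its arguments: {"type":"object","properties":{"targets":{"type":"string"},"newtons":{"type":"number"}},"required":["targets"]}

```bash
ls; mkdir -p pics
python3 - <<'E'
from workcell import bot, read_camera
import cv2, numpy as np
print(bot.read_state())
for n in ("side","top"):
    c=read_camera(n); cv2.imwrite(f"pics/{n}0.png",cv2.resize(c["image"][:,:,::-1],None,fx=1.5,fy=1.5,interpolation=cv2.INTER_CUBIC))
    np.save(f"pics/{n}0.npy",c,allow_pickle=True)
    print(n,{k:(v.tolist() if hasattr(v,'tolist') else v) for k,v in c.items() if k!='image'})
E
```

```text
pics
{'time': 0.0, 'q': array([ 1.23207761e+00,  2.64742564e-01,  1.60539438e+00,  2.95300872e-06,
        1.27369255e+00, -3.69099704e-02]), 'joint_vel': array([ 0.00050352, -0.00039417, -0.00015626,  0.00038859, -0.00145442,
        0.00010858]), 'joint_torque': array([ 2.85833943e-03, -5.15092993e+01, -3.67326558e+01,  2.45033033e-05,
        1.29904298e-02,  1.51988502e-05]), 'tool_pos': array([0.20037917, 0.64372114, 0.19685824]), 'tcp_rot': array([-0.47222067, -3.10547239,  0.00345054]), 'wrist_force': array([ 0.10285974,  0.04755325, -0.2908332 ]), 'torque': array([0.02076034, 0.01551271, 0.04646187]), 'width': 1.0002847990543975}
side {'mtx': [[427.08020973242327, 0.0, 249.8322801097634], [0.0, 427.08020973242327, 191.7783240351889], [0.0, 0.0, 1.0]], 'k1': -0.16318760931962015, 'eye': [0.34294411078570936, 0.7295113829961211, 0.9394209488309624], 'orientation': [0.11790212216452049, -1.0525983473676064, -2.726722333567021]}
top {'mtx': [[375.1033332269816, 0.0, 258.14453525593666], [0.0, 375.1033332269816, 198.09958412835846], [0.0, 0.0, 1.0]], 'k1': 0.02230376802474256, 'eye': [0.31236905618209376, -0.03242142075229013, 1.0612774981217117], 'orientation': [0.16961671362286573, -0.18945653646821323, -1.6235129504545542]}
```

View pics/side0.png

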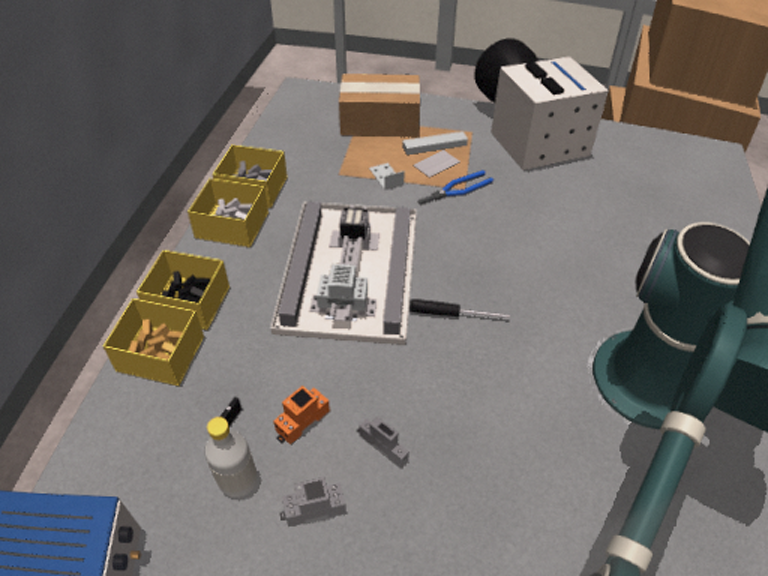

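View pics/top0.png

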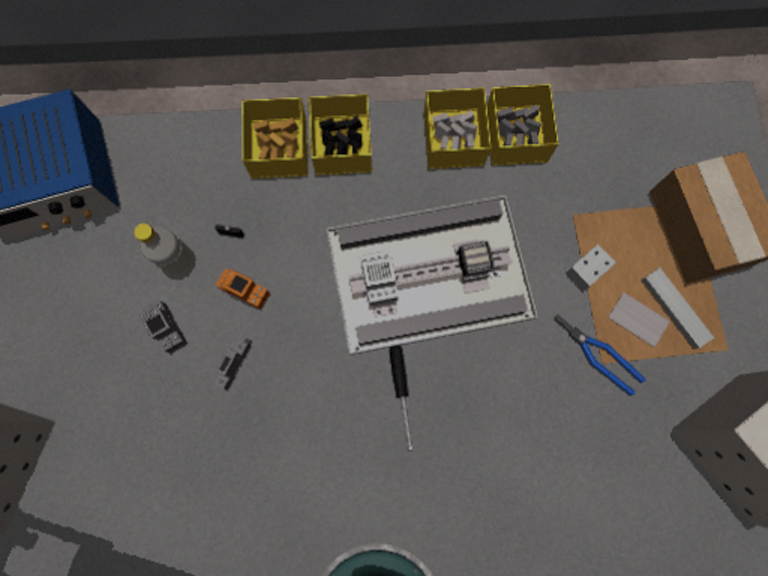

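Both views show the same candidates (pixels in the 1.5x pictures):
- The grey wide relay is at top (162,328) and side (312,498).
- The narrow grey spare is at top (235,363) and side (384,440).
- The orange decoy is at top (243,288) and side (301,412).

I choose the grey wide one. The supply stands at the left (+y) end of the rail, at top (380,280), and the terminals at (475,260). Next are the close crops.

```bash
cat > h.py <<'E'
import numpy as np, cv2
from scipy.spatial.transform import Rotation as R
def load(n): return np.load(f"pics/{n}.npy",allow_pickle=True).item()
def ray(c,uv):
    m=c["mtx"]; d=np.array([(uv[0]-m[0,2])/m[0,0],(uv[1]-m[1,2])/m[1,1]])
    s=d.copy()
    for _ in range(20): s=d/(1+c["k1"]*(s@s))
    v=R.from_rotvec(c["orientation"]).apply([s[0],-s[1],-1]); return np.array(c["eye"]),v/np.linalg.norm(v)
def proj(c,P):
    P=np.atleast_2d(P); q=R.from_rotvec(c["orientation"]).inv().apply(P-np.array(c["eye"]))
    s=np.c_[q[:,0]/-q[:,2],-q[:,1]/-q[:,2]]; r2=(s**2).sum(1,keepdims=True); s=s*(1+c["k1"]*r2)
    m=c["mtx"]; return s*[m[0,0],m[1,1]]+[m[0,2],m[1,2]]
def tri(c1,u1,c2,u2):
    A=[];b=[]
    for c,u in((c1,u1),(c2,u2)):
        e,v=ray(c,u); M=np.eye(3)-np.outer(v,v); A.append(M); b.append(M@e)
    p=np.linalg.solve(sum(A),sum(b))
    return p,[np.linalg.norm(A[i]@p-b[i]) for i in (0,1)]
def onz(c,u,z):
    e,v=ray(c,u); return e+v*(z-e[2])/v[2]
def crop(c,x0,y0,w,h,f,name):
    im=c["image"][y0:y0+h,x0:x0+w,::-1]; im=cv2.resize(im,None,fx=f,fy=f,interpolation=cv2.INTER_CUBIC)
    cv2.imwrite(f"pics/{name}.png",im)
E
python3 - <<'E'
from h import *
t=load("top0");s=load("side0")
crop(t,85,190,60,45,12,"ct1"); crop(s,180,310,60,45,12,"cs1")
crop(t,212,125,150,112,5,"ct2"); crop(s,175,130,110,100,6,"cs2")
E
```

```text
(no output)
```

View pics/ct1.png

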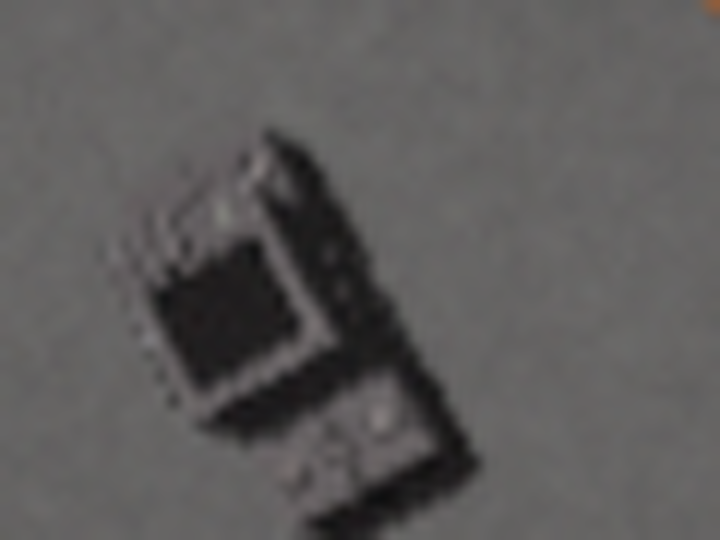

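View pics/cs1.png

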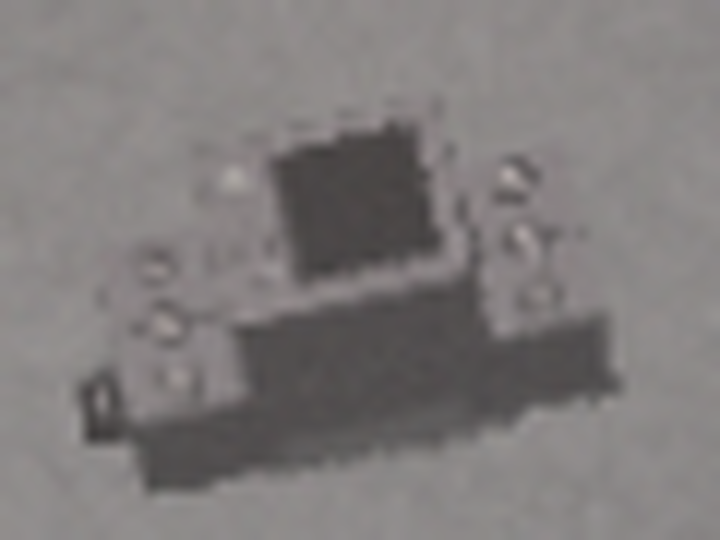

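View pics/ct2.png

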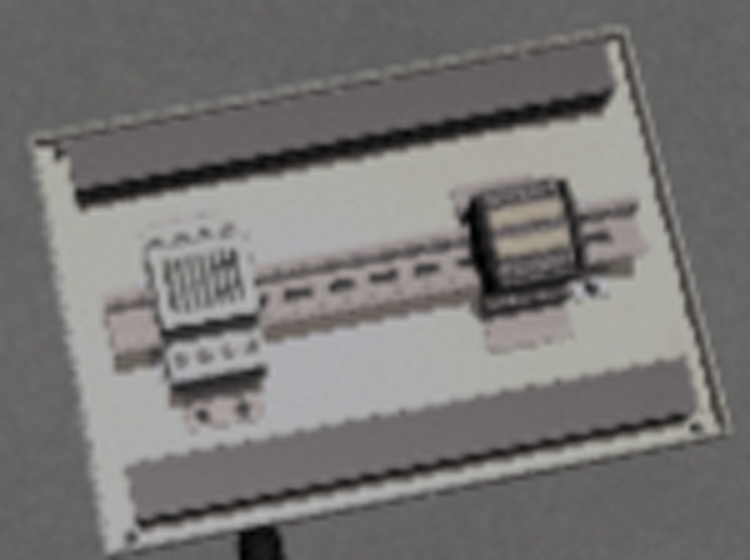

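View pics/cs2.png

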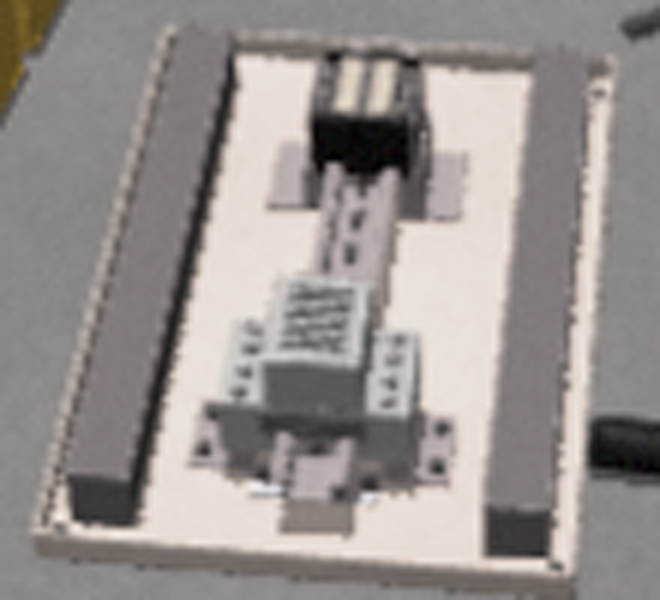

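```bash
cat > fit.py <<'E'
from h import *
from scipy.optimize import least_squares
t=load("top0");s=load("side0")
def px(o,f,u): return (np.array(u,float)+.5)/f-.5+np.array(o)
def fitpose(data,fixz=True,x0=(0.5,0,0,0)):
    def res(p):
        r=[]
        c_,s_=np.cos(p[2]),np.sin(p[2])
        for c,u,P in data:
            P=np.array(P)/1000.
            w=[p[0]+c_*P[0]-s_*P[1],p[1]+s_*P[0]+c_*P[1],P[2]+p[3]]
            r+=list((proj(c,w)[0]-u))
        r=np.array(r)
        return np.r_[r,p[3]*1e3*(1 if fixz else .05)]
    o=least_squares(res,x0,loss="soft_l1"); return o.x,res(o.x)[:-1].reshape(-1,2)
if __name__=="__main__":
    ot,os_=(85,190),(180,310)
    D=[(s,px(os_,12,u),P) for u,P in [((238,325),(22.5,18,66)),((478,278),(-22.5,18,66)),((430,100),(-22.5,-18,66)),((133,418),(45,18,34)),((250,395),(22.5,18,34)),((610,315),(-45,18,34)),((488,335),(-22.5,18,34)),((150,490),(45,18,0)),((618,388),(-45,18,0))]]
    D+=[(t,px(ot,12,u),P) for u,P in [((335,340),(-22.5,-18,66)),((200,420),(-22.5,18,66)),((395,375),(-22.5,-18,34)),((437,455),(-45,-18,34)),((310,515),(-45,18,34)),((478,465),(-45,-18,0)),((265,145),(45,-18,34))]]
    for fz in (True,False):
        p,r=fitpose(D,fz,(0.5,0.4,0,0)); print(p.round(4),np.degrees(p[2]).round(1)); print(r.round(1).tolist())
    ot,os_=(212,125),(175,130)
    for dd in (0,1,2):
      A=[(s,px(os_,6,u),P) for u,P in [((38,540),(125,180,18)),((572,575),(-125,180,18)),((610,62),(-125,-180,18)),((170,28),(125,-180,18))]]
      B=[(t,px(ot,5,u),P) for u,P in [((35,145),(125,180,18)),((622,32),(125,-180,18)),((725,432),(-125,-180,18)),((110,550),(-125,180,18))]]
      p,r=fitpose([A,B,A+B][dd]); print("pan",p.round(4),np.degrees(p[2]).round(2)); print(r.round(1).tolist())
E
python3 fit.py
```

```text
[ 5.204e-01  3.655e-01  4.908e-01 -2.000e-04] 28.1
[[-0.4, 0.1], [0.0, -0.8], [0.5, -0.6], [-0.3, 0.4], [-0.0, 0.0], [-0.3, -0.3], [-0.0, 0.4], [-0.1, 0.2], [-0.5, -0.4], [0.5, 0.6], [-0.5, 0.9], [-0.1, -0.3], [0.1, -0.1], [-1.2, 1.7], [0.9, 0.8], [-0.3, -1.5]]
[ 0.5205  0.3654  0.4903 -0.0011] 28.1
[[-0.4, 0.2], [0.0, -0.7], [0.5, -0.5], [-0.3, 0.5], [-0.1, 0.1], [-0.4, -0.2], [-0.0, 0.5], [-0.1, 0.2], [-0.5, -0.3], [0.7, 0.6], [-0.3, 0.9], [0.0, -0.3], [0.2, -0.1], [-1.1, 1.7], [1.0, 0.8], [-0.2, -1.5]]
pan [ 5.964e-01 -1.366e-01  1.382e-01 -1.000e-04] 7.92
[[-0.7, -0.6], [0.7, 0.5], [0.9, -0.6], [-0.9, 0.4]]
pan [ 5.970e-01 -1.375e-01  1.369e-01 -3.000e-04] 7.84
[[-1.2, -0.9], [0.6, -0.7], [1.4, 0.2], [-0.6, 1.4]]
pan [ 5.968e-01 -1.373e-01  1.377e-01 -4.000e-04] 7.89
[[-0.7, -0.8], [0.6, 0.4], [0.8, -0.7], [-0.9, 0.3], [-1.3, -0.8], [0.4, -0.6], [1.3, 0.2], [-0.7, 1.5]]
```

```bash
cat > ov.py <<'E'
from h import *
def box(x0,x1,y0,y1,z0,z1):
    c=[(x,y,z) for x in(x0,x1) for y in(y0,y1) for z in(z0,z1)]
    return [(c[i],c[j]) for i in range(8) for j in range(i) if sum(a!=b for a,b in zip(c[i],c[j]))==1]
def overlay(c,items,x0,y0,w,h,f,name):
    im=cv2.resize(c["image"][y0:y0+h,x0:x0+w,::-1],None,fx=f,fy=f,interpolation=cv2.INTER_CUBIC)
    for (pose,segs,col) in items:
        x,y,a,z=pose; M=R.from_euler('z',a)
        for A,B in segs:
            p=proj(c,M.apply(np.array([A,B])/1000.)+[x,y,z]); p=((p+.5-[x0,y0])*f-.5).round().astype(int)
            cv2.line(im,tuple(map(int,p[0])),tuple(map(int,p[1])),col,1,cv2.LINE_AA)
    cv2.imwrite(f"pics/{name}.png",im)
E
python3 - <<'E'
from ov import *
t=load("top0");s=load("side0")
rel=box(-45,45,-18,18,0,34)+box(-22.5,22.5,-18,18,34,66)
P=(.5968,-.1373,.1377,0)
pan=box(-125,125,-180,180,0,18)+box(82,112,-165,165,38,39)+box(-112,-82,-165,165,38,39)
rail=box(-17.5,17.5,-155,155,34,36)
it=[((.5204,.3655,.491,0),rel,(0,255,0)),(P,pan,(0,0,255)),(P,rail,(255,0,255))]
overlay(t,it,212,125,150,112,5,"ot2"); overlay(s,it,175,130,110,100,6,"os2")
overlay(t,it,85,190,60,45,6,"ot1"); overlay(s,it,180,310,60,45,6,"os1")
a=cv2.imread("pics/ot1.png");b=cv2.imread("pics/os1.png"); cv2.imwrite("pics/o1.png",np.hstack([a,b]))
E
```

```text
(no output)
```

View pics/o1.png

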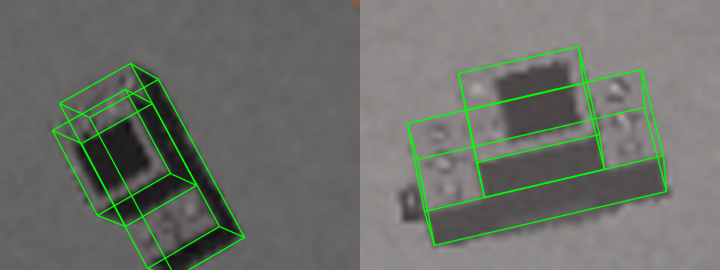

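View pics/ot2.png

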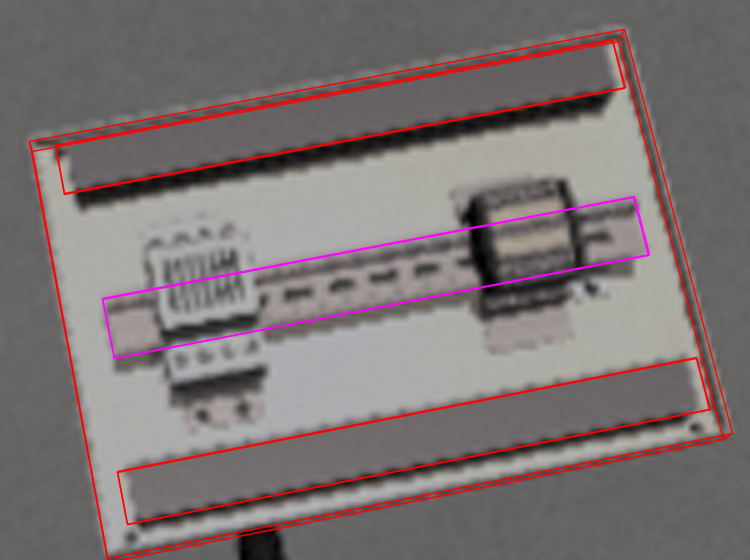

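View pics/os2.png

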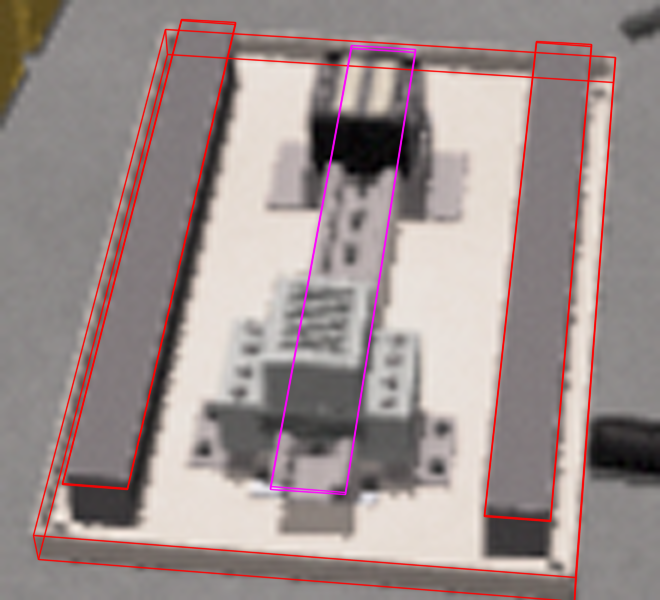

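Run:
```python
from ov import *
t=load("top0");s=load("side0")
P=(.5968,-.1373,.1377)
M=R.from_euler('z',P[2])
xs=np.arange(-60,60.1,1); ys=np.arange(-175,175,1)
X,Y=np.meshgrid(xs,ys,indexing='ij')
for n,c in (("t",t),("s",s)):
    W=M.apply(np.c_[X.ravel(),Y.ravel(),np.full(X.size,36)]/1000)+[P[0],P[1],0]
    uv=proj(c,W).astype(np.float32).reshape(*X.shape,2)
    im=cv2.remap(c["image"],uv[...,0],uv[...,1],cv2.INTER_CUBIC)
    cv2.imwrite(f"pics/rect{n}.png",cv2.resize(im[::-1,::-1,::-1],None,fx=2.2,fy=2.2))  # up=+x, left=+y
    g=im.mean(2)
    for y0,y1 in((-60,-30),(-30,0),(0,30)):
        pr=g[:,(ys>=y0)&(ys<y1)].mean(1); print(n,y0,[(int(x),int(v)) for x,v in zip(xs,pr)if -34<=x<=30 and x%2==0])
a=cv2.imread("pics/rectt.png");b=cv2.imread("pics/rects.png");cv2.imwrite("pics/rect.png",np.vstack([a,b]))
```

```text
t -60 [(-34, 129), (-32, 127), (-30, 128), (-28, 124), (-26, 109), (-24, 92), (-22, 82), (-20, 82), (-18, 89), (-16, 107), (-14, 125), (-12, 131), (-10, 131), (-8, 128), (-6, 117), (-4, 98), (-2, 81), (0, 90), (2, 114), (4, 125), (6, 111), (8, 84), (10, 75), (12, 86), (14, 110), (16, 127), (18, 136), (20, 137), (22, 135), (24, 133), (26, 136), (28, 144), (30, 151)]
t -30 [(-34, 171), (-32, 171), (-30, 174), (-28, 167), (-26, 143), (-24, 114), (-22, 99), (-20, 97), (-18, 100), (-16, 119), (-14, 138), (-12, 145), (-10, 148), (-8, 149), (-6, 138), (-4, 115), (-2, 94), (0, 96), (2, 125), (4, 148), (6, 138), (8, 105), (10, 85), (12, 95), (14, 122), (16, 141), (18, 154), (20, 164), (22, 169), (24, 170), (26, 170), (28, 170), (30, 170)]
t 0 [(-34, 172), (-32, 172), (-30, 174), (-28, 166), (-26, 141), (-24, 114), (-22, 100), (-20, 98), (-18, 102), (-16, 119), (-14, 138), (-12, 146), (-10, 149), (-8, 151), (-6, 143), (-4, 120), (-2, 98), (0, 98), (2, 126), (4, 150), (6, 143), (8, 110), (10, 91), (12, 100), (14, 122), (16, 141), (18, 154), (20, 165), (22, 170), (24, 172), (26, 171), (28, 171),
[... 429 characters left out ...]
, (-26, 182), (-24, 162), (-22, 137), (-20, 133), (-18, 151), (-16, 168), (-14, 175), (-12, 175), (-10, 177), (-8, 174), (-6, 159), (-4, 135), (-2, 119), (0, 130), (2, 156), (4, 172), (6, 163), (8, 135), (10, 128), (12, 149), (14, 169), (16, 183), (18, 194), (20, 201), (22, 203), (24, 203), (26, 204), (28, 206), (30, 207)]
s 0 [(-34, 224), (-32, 224), (-30, 226), (-28, 225), (-26, 217), (-24, 185), (-22, 142), (-20, 133), (-18, 146), (-16, 160), (-14, 172), (-12, 179), (-10, 182), (-8, 179), (-6, 168), (-4, 150), (-2, 140), (0, 149), (2, 165), (4, 175), (6, 166), (8, 143), (10, 136), (12, 153), (14, 170), (16, 181), (18, 189), (20, 198), (22, 205), (24, 209), (26, 214), (28, 217), (30, 215)]
```

View pics/rect.png

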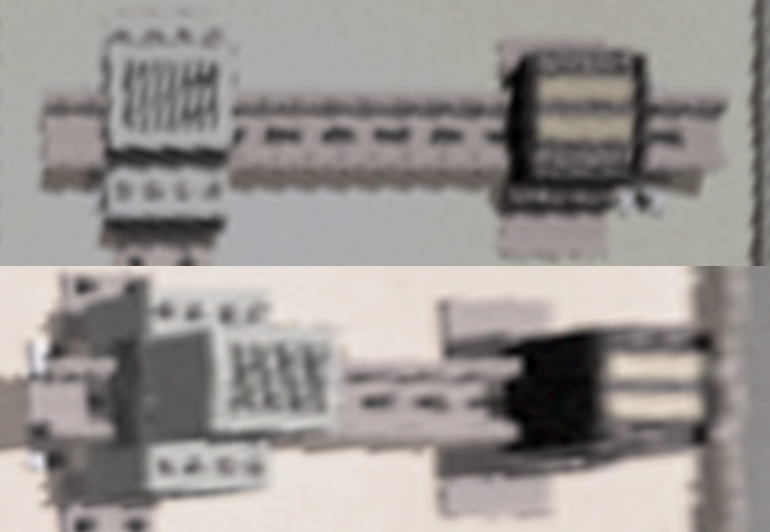

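Run:
```python
from fit import *
from ov import box,overlay
ot,os_=(212,125),(175,130)
S=[(s,px(os_,6,u),P) for u,P in [((283,278),(22.5,-27,66)),((372,285),(-22.5,-27,66)),((358,365),(-22.5,27,66)),((265,358),(22.5,27,66)),((417,335),(-45,-27,34)),((413,410),(-45,27,34)),((218,402),(45,27,34)),((240,322),(45,-27,34))]]
T=[(t,px(ot,5,u),P) for u,P in [((148,258),(22.5,27,66)),((250,232),(22.5,-27,66)),((258,312),(-22.5,-27,66)),((165,332),(-22.5,27,66)),((265,370),(-45,-27,34)),((172,388),(-45,27,34))]]
p,r=fitpose(S+T,False,(.6,-.06,.13,.01)); print(p.round(4),np.degrees(p[2]).round(2)); print(r.round(1).tolist())
P=(.5968,-.1373,.1377,0)
M=R.from_euler('z',P[2])
print("supply in pan",M.inv().apply([p[0]-P[0],p[1]-P[1],p[3]]).round(4))
sup=box(-45,45,-27,27,0,34)+box(-22.5,22.5,-27,27,34,66)
overlay(t,[(p,sup,(0,200,0))],212,125,150,112,5,"ot3"); overlay(s,[(p,sup,(0,200,0))],175,130,110,100,6,"os3")
a=cv2.imread("pics/ot3.png")[150:450,80:420];b=cv2.imread("pics/os3.png")[240:540,150:500];cv2.imwrite("pics/o3.png",np.hstack([a,b]))
# larger, sharper crops of rail ends
from h import crop
crop(t,228,175,32,24,12,"e1"); crop(s,212,195,32,24,12,"e2");crop(t,322,160,26,24,12,"e3")
cv2.imwrite("pics/e.png",np.hstack([cv2.imread(f"pics/e{i}.png")[:288,:312] for i in(1,2,3)][:2]))
```

```text
[ 0.583  -0.0394  0.1325  0.0227] 7.59
[[-0.6, -0.5], [0.5, -0.5], [0.5, 0.5], [-0.5, 0.4], [1.2, -0.4], [-0.3, 1.4], [-0.1, 0.3], [-0.8, -0.5], [-0.0, -0.8], [-0.8, 0.7], [0.9, 0.6], [-0.4, 0.3], [0.8, -0.3], [0.1, -0.3]]
supply in pan [-0.0002  0.0988  0.0227]
```

View pics/o3.png

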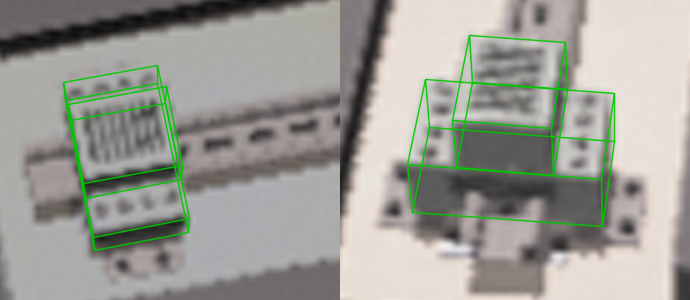

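View pics/e.png

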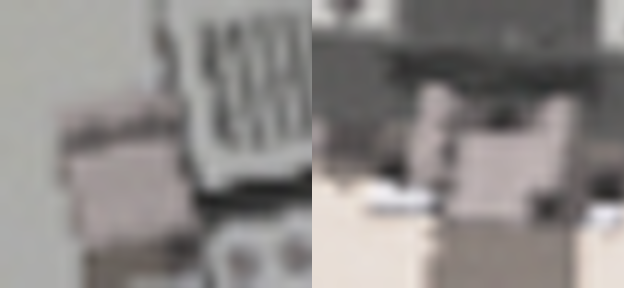

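```bash
cat > mv.py <<'E'
from h import *
import sys
def state():
    from workcell import bot
    return bot.read_state()
def tool(x=None):
    s=state(); return np.array(s["tool_pos"]),R.from_rotvec(s["tcp_rot"]),s
def goal_rot(yaw,tilt=0):
    # relay frame yaw, leaned foot-up by tilt (rad); tool y along relay +x, z along relay -z
    Rel=R.from_euler('z',yaw)*R.from_euler('y',-tilt)
    return Rel*R.from_matrix(np.array([[0,1,0],[1,0,0],[0,0,-1]]).T)
def plan(pos,rot):
    p,r,s=tool(); 
    d=r.inv().apply(np.array(pos)-p)*1000; w=(r.inv()*rot).as_rotvec()
    print("t",round(s["time"],2),"pos",p.round(4),"F",np.round(s["wrist_force"],1),"w",round(s["width"],3))
    print("turn",w.round(3),"deg",np.degrees(np.linalg.norm(w)).round(1),"shift mm",d.round(1),"len",np.linalg.norm(d).round(1))
E
python3 - <<'E'
from mv import *
t=load("top0");s=load("side0")
print("bottle cap",tri(t,(145/1.5,232/1.5),s,(218/1.5,428/1.5)), "base top", onz(t,(172/1.5,255/1.5),0))
print("orange",onz(t,(243/1.5,288/1.5),.04),"spare",onz(t,(235/1.5,363/1.5),.04))
plan((.5204,.3655,.14),goal_rot(.491))
E
```

```text
bottle cap (array([0.65482154, 0.34806359, 0.16073953]), [np.float64(0.0009444846288146146), np.float64(0.0009444846288147464)]) base top [0.66650285 0.36232695 0.        ]
orange [0.58106439 0.21478728 0.04      ] spare [0.44201487 0.22958458 0.04      ]
t 0.1 pos [0.2004 0.6438 0.197 ] F [-0.2 -1.2 -0.1] w 1.005
turn [-0.002  0.001  0.778] deg 44.6 shift mm [-388.3 -170.5   57.3] len 427.9
```

Call:
servo_tool:
  targets: "0 0 0.111 0 0 0 85; 0 0 0.111 0 0 0 85; 0 0 0.111 0 0 0 85; 0 0 0.111 0 0 0 85; 0 0 0.111 0 0 0 85; 0 0 0.111 0 0 0 85; 0 0 0.111 0 0 0 85"
  newtons: 60

```text
time: 0.68
tool_pos: [0.1992, 0.6405, 0.1912]
tcp_rot: [1.658, 2.665, -0.018]
wrist_force: [-0.0, 0.0, 0.0]
width: 0.994
```

```bash
python3 -c "
from mv import *
plan((.5204,.3655,.13),goal_rot(.491))"
```

```text
t 0.68 pos [0.1992 0.6405 0.1912] F [-0.  0.  0.] w 0.994
turn [-0.009  0.008 -0.034] deg 2.0 shift mm [-388.1  167.2   63. ] len 427.2
```

Call:
servo_tool:
  targets: "0 0 -0.005 -35 15 4 85; 0 0 -0.005 -35 15 4 85; 0 0 -0.005 -35 15 4 85; 0 0 -0.005 -35 15 4 85; 0 0 -0.005 -35 15 4 85; 0 0 -0.005 -35 15 4 85; 0 0 0 -35 15 4 85; 0 0 0 -35 15 4 85"

```text
time: 1.35
tool_pos: [0.4329, 0.4423, 0.1543]
tcp_rot: [-1.606, -2.698, 0.024]
wrist_force: [0.4, 0.1, 0.4]
width: 0.997
```

```bash
python3 -c "
from mv import *
plan((.5204,.3655,.10),goal_rot(.491))"
```

```text
t 1.35 pos [0.4329 0.4423 0.1543] F [0.4 0.1 0.4] w 0.997
turn [-0.014  0.006  0.006] deg 0.9 shift mm [-108.9   41.1   54.4] len 128.5
```

Call:
servo_tool:
  targets: "-0.004 0 0 -30 11 12 85; -0.004 0 0 -30 11 12 85; -0.004 0 0 -25 10 12 85; 0 0 0 -15 6 12 85; 0 0 0 -8 3 3 85; 0 0 0 0 0 0 85"

```text
time: 1.85
tool_pos: [0.5284, 0.3542, 0.0985]
tcp_rot: [1.616, 2.688, -0.014]
wrist_force: [0.3, -0.3, 0.7]
width: 0.995
```

```bash
python3 -c "
from mv import *
plan((.5204,.3655,.035),goal_rot(.491))
from workcell import read_camera
t=read_camera('top');s=read_camera('side');np.save('pics/top1.npy',t,allow_pickle=True);np.save('pics/side1.npy',s,allow_pickle=True)
crop(t,70,160,90,90,4,'a');crop(s,150,270,110,90,4,'b')
cv2.imwrite('pics/g1.png',np.hstack([cv2.imread('pics/a.png'),cv2.imread('pics/b.png')]))
"
```

```text
t 1.85 pos [0.5284 0.3542 0.0985] F [ 0.3 -0.3  0.7] w 0.995
turn [-0.005  0.009 -0.003] deg 0.6 shift mm [14.3 -1.5 63.4] len 65.0
```

View pics/g1.png

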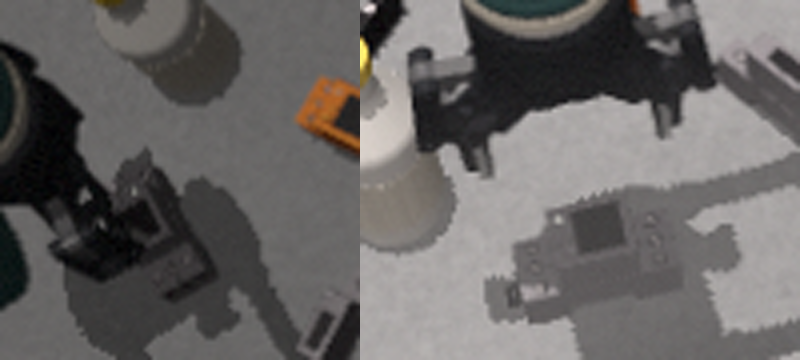

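Call:
servo_tool:
  targets: "0 0.004 0 8 -1 6 85; 0 0.004 0 5 -1 8 85; 0 0 0 1 0 9 85; 0 0 0 0 0 8 85; 0 0 0 0 0 0 85; 0 0 0 0 0 0 85"

```text
time: 2.45
tool_pos: [0.5145, 0.3749, 0.0681]
tcp_rot: [-1.605, -2.697, -0.002]
wrist_force: [0.6, 0.9, 0.5]
width: 0.992
```

```bash
python3 -c "
from mv import *
plan((.5204,.3655,.035),goal_rot(.491))
"
```

```text
t 2.45 pos [0.5145 0.3749 0.0681] F [0.6 0.9 0.5] w 0.992
turn [-0.001 -0.003  0.006] deg 0.4 shift mm [-11.2   0.8  33. ] len 34.9
```

Call:
servo_tool:
  targets: "0 0 0 0 0 0 85; 0 0 0 0 0 0 85; 0 0 0 0 0 0 85"

```text
time: 2.7
tool_pos: [0.5138, 0.3754, 0.0677]
tcp_rot: [-1.603, -2.698, -0.0]
wrist_force: [-1.0, 0.4, -0.5]
width: 0.995
```

Call:
servo_tool:
  targets: "0 0 0 -3 0 0 85; 0 0 0 -3 0 0 85; 0 0 0 0 0 0 85"

```text
time: 2.95
tool_pos: [0.5178, 0.3698, 0.0687]
tcp_rot: [-1.604, -2.698, -0.003]
wrist_force: [0.7, -0.4, -0.2]
width: 0.995
```

```bash
python3 -c "
from mv import *
plan((.5204,.3655,.035),goal_rot(.491))
"
```

```text
t 2.95 pos [0.5178 0.3698 0.0687] F [ 0.7 -0.4 -0.2] w 0.995
turn [ 0.    -0.003  0.007] deg 0.4 shift mm [-5.1  0.2 33.7] len 34.1
```

Call:
servo_tool:
  targets: "0 0 0.004 -3 0 8 85; 0 0 0.003 -2 0 8 85; 0 0 0 0 0 7 85; 0 0 0 0 0 6 85; 0 0 0 0 0 3 85; 0 0 0 0 0 0 85"

```text
time: 3.45
tool_pos: [0.521, 0.3638, 0.0331]
tcp_rot: [-1.617, -2.691, -0.003]
wrist_force: [-0.4, -0.9, -0.2]
width: 0.995
```

```bash
python3 -c "
from mv import *
plan((.5204,.3655,.035),goal_rot(.491))
"
```

```text
t 3.45 pos [0.521  0.3638 0.0331] F [-0.4 -0.9 -0.2] w 0.995
turn [ 0.    -0.003 -0.003] deg 0.2 shift mm [ 1.8  0.3 -1.9] len 2.6
```

Call:
servo_tool:
  targets: "0 0 0 1 0 -2 60; 0 0 0 0 0 0 50; 0 0 0 0 0 0 40; 0 0 0 0 0 0 40; 0 0 0 0 0 0 40; 0 0 0 0 0 0 40; 0 0 0 0 0 0 40"
  newtons: 60

```text
time: 4.03
tool_pos: [0.5205, 0.3655, 0.0356]
tcp_rot: [-1.616, -2.691, -0.003]
wrist_force: [1.1, 0.6, 0.5]
width: 0.469
```

```bash
python3 -c "
from mv import *
plan((.5204,.3655,.035),goal_rot(.491))
"
```

```text
t 4.03 pos [0.5205 0.3655 0.0356] F [1.1 0.6 0.5] w 0.469
turn [ 0.001 -0.003 -0.002] deg 0.2 shift mm [ 0.  -0.   0.6] len 0.6
```

Call:
servo_tool:
  targets: "0 0 0 0 0 0 20; 0 0 0 0 0 0 20; 0 0 0 0 0 0 20"

```text
time: 4.28
tool_pos: [0.5208, 0.3657, 0.0362]
tcp_rot: [-1.616, -2.692, -0.005]
wrist_force: [0.3, 0.2, 0.4]
width: 0.235
```

```bash
python3 -c "
from mv import *
plan((.5204,.3655,.035),goal_rot(.491))
from workcell import read_camera
t=read_camera('top');s=read_camera('side')
crop(t,70,160,90,90,4,'a');crop(s,150,270,110,90,4,'b')
cv2.imwrite('pics/g2.png',np.hstack([cv2.imread('pics/a.png'),cv2.imread('pics/b.png')]))
"
```

```text
t 4.28 pos [0.5208 0.3657 0.0362] F [0.3 0.2 0.4] w 0.235
turn [ 0.002 -0.003 -0.002] deg 0.2 shift mm [-0.  -0.5  1.2] len 1.3
```

View pics/g2.png

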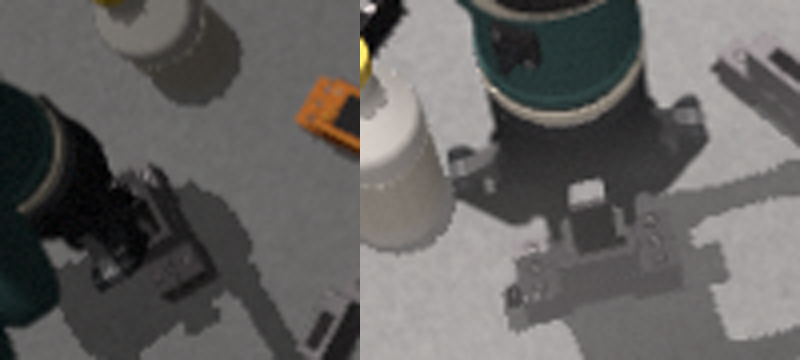

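```bash
python3 -c "
from mv import *
from workcell import read_camera
t=read_camera('top');s=read_camera('side')
np.save('pics/side2.npy',s,allow_pickle=True);np.save('pics/top2.npy',t,allow_pickle=True)
crop(t,85,190,50,50,8,'a');crop(s,180,310,50,50,8,'b')
cv2.imwrite('pics/g3.png',np.clip(np.hstack([cv2.imread('pics/a.png'),cv2.imread('pics/b.png')]).astype(float)*1.6,0,255))
p,r,st=tool(); print(p,r.as_matrix().round(3))
print(proj(t,p),proj(s,p), proj(t,[.5204,.3655,.066]),proj(s,[.5204,.3655,.066]))
"
```

```text
[0.52070246 0.36566515 0.03604637] [[-0.47   0.883 -0.   ]
 [ 0.883  0.47   0.003]
 [ 0.003  0.001 -1.   ]]
[[107.33291095 216.71230297]] [[208.39701932 332.46291118]] [[103.06141885 214.84509728]] [[207.5233282  326.81178187]][ WARN:0@1.201] global loadsave.cpp:1063 imwrite_ Unsupported depth image for selected encoder is fallbacked to CV_8U.
```

View pics/g3.png

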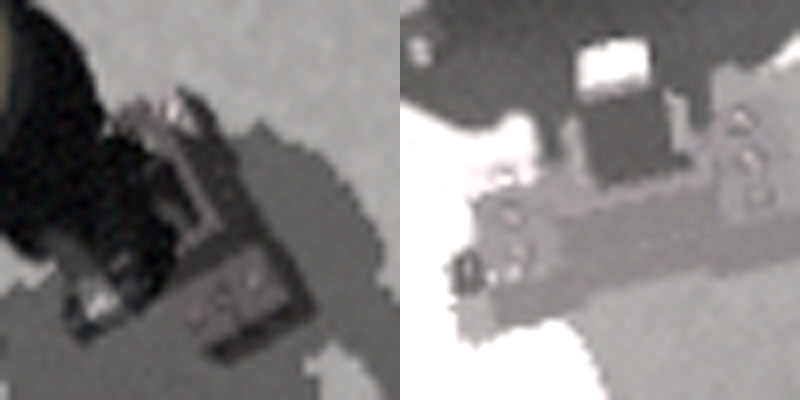

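```bash
python3 -c "
from mv import *
from ov import box
p,r,st=tool()
rel=box(-45,45,-18,18,0,34)+box(-22.5,22.5,-18,18,34,66)
fing=box(-11,11,10,22,-38,-2)+box(-11,11,-22,-10,-38,-2)
out=[]
for n,x0,y0 in (('top2',80,185),('side2',175,295)):
    c=load(n); f=8; w=50;h=60
    im=cv2.resize(c['image'][y0:y0+h,x0:x0+w,::-1],None,fx=f,fy=f,interpolation=cv2.INTER_CUBIC)
    im=np.clip(im.astype(float)*1.7,0,255).astype(np.uint8)
    out.append(im.copy())
    for segs,rot,o,col in ((rel,R.from_euler('z',.491),np.array([.5204,.3655,0]),(0,255,0)),(fing,r,p,(0,0,255))):
        for A,B in segs:
            q=proj(c,rot.apply(np.array([A,B])/1000)+o); q=((q+.5-[x0,y0])*f-.5).round().astype(int)
            cv2.line(im,tuple(map(int,q[0])),tuple(map(int,q[1])),col,1,cv2.LINE_AA)
    out.append(im)
cv2.imwrite('pics/g4.png',cv2.resize(np.vstack([np.hstack(out[:2]),np.hstack(out[2:])]),(500,600)))
cv2.imwrite('pics/g5.png',np.hstack(out[:2])); cv2.imwrite('pics/g6.png',np.hstack(out[2:]))
"
```

```text
(no output)
```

View pics/g5.png

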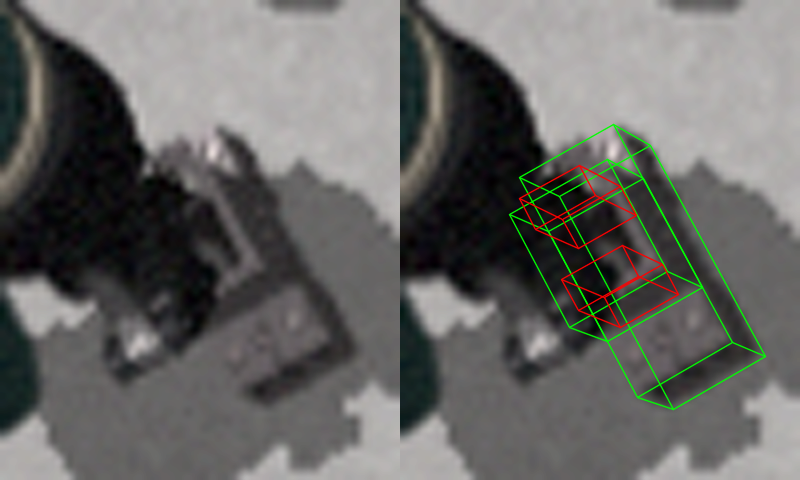

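View pics/g6.png

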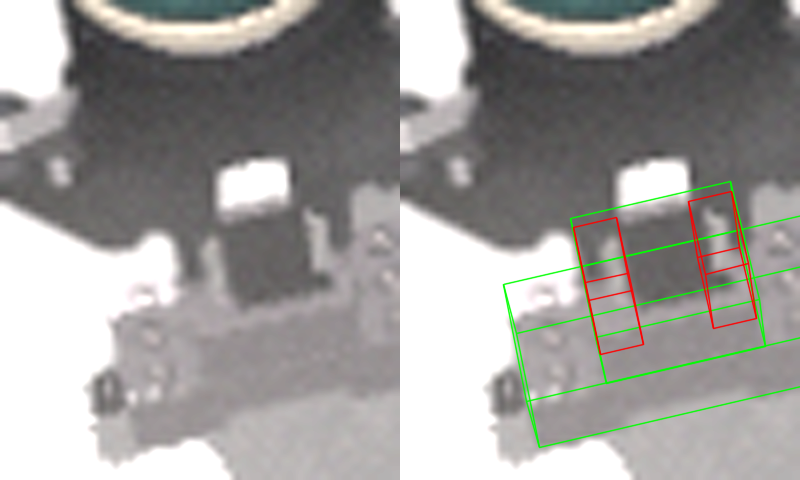

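Call:
servo_tool:
  targets: "0 0 0 0 0 -5 20; 0 0 0 0 0 -8 20; 0 0 0 0 0 -8 20; 0 0 0 0 0 -6 20; 0 0 0 0 0 0 20"

```text
time: 4.9
tool_pos: [0.5207, 0.3655, 0.0658]
tcp_rot: [-1.616, -2.691, -0.004]
wrist_force: [-0.3, 0.5, 0.4]
width: 0.237
```

```bash
python3 -c "
from mv import *
plan((.5204,.3655,.06),goal_rot(.491))
from workcell import read_camera
t=read_camera('top');s=read_camera('side')
np.save('pics/side3.npy',s,allow_pickle=True);np.save('pics/top3.npy',t,allow_pickle=True)
crop(t,80,185,50,60,8,'a');crop(s,170,290,60,60,8,'b')
cv2.imwrite('pics/g7.png',np.clip(np.hstack([cv2.imread('pics/a.png'),cv2.imread('pics/b.png')]).astype(float)*1.4,0,255).astype(np.uint8))
"
```

```text
t 4.9 pos [0.5207 0.3655 0.0658] F [-0.3  0.5  0.4] w 0.237
turn [ 0.001 -0.003 -0.002] deg 0.2 shift mm [ 0.1 -0.3  5.8] len 5.8
```

View pics/g7.png

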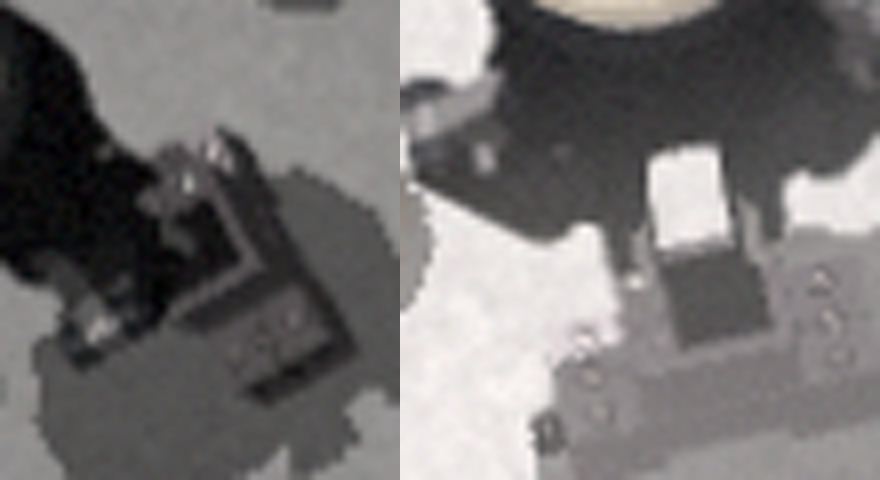

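Call:
servo_tool:
  targets: "0 0 0 0 0 -14 40; 0 0 0 0 0 -14 40; 0 0 0 0 0 -12 40; 0 0 0 0 0 -5 40; 0 0 0 0 0 0 40; 0 0 0 0 0 0 40"

```text
time: 5.5
tool_pos: [0.5195, 0.3646, 0.1135]
tcp_rot: [-1.616, -2.69, 0.0]
wrist_force: [-0.2, 0.7, -0.7]
width: 0.467
```

```bash
python3 -c "
from mv import *
from ov import box
from workcell import read_camera
t=read_camera('top');s=read_camera('side')
np.save('pics/side4.npy',s,allow_pickle=True);np.save('pics/top4.npy',t,allow_pickle=True)
p,r,st=tool(); print(p,st['width'])
fing=box(-11,11,20,32,-38,-3)+box(-11,11,-32,-20,-38,-3)
for n,c,x0,y0 in (('h1',t,70,170),('h2',s,165,260)):
    f=6; w=66;h=90
    im=cv2.resize(c['image'][y0:y0+h,x0:x0+w,::-1],None,fx=f,fy=f,interpolation=cv2.INTER_CUBIC)
    im=np.clip(im.astype(float)*1.7,0,255).astype(np.uint8); o=im.copy()
    for A,B in fing:
        q=proj(c,r.apply(np.array([A,B])/1000)+p); q=((q+.5-[x0,y0])*f-.5).round().astype(int)
        cv2.line(im,tuple(map(int,q[0])),tuple(map(int,q[1])),(0,0,255),1,cv2.LINE_AA)
    cv2.imwrite(f'pics/{n}.png',np.hstack([o,im]))
"
```

```text
[0.51925137 0.36440633 0.11288708] 0.47009941254869075
```

View pics/h1.png

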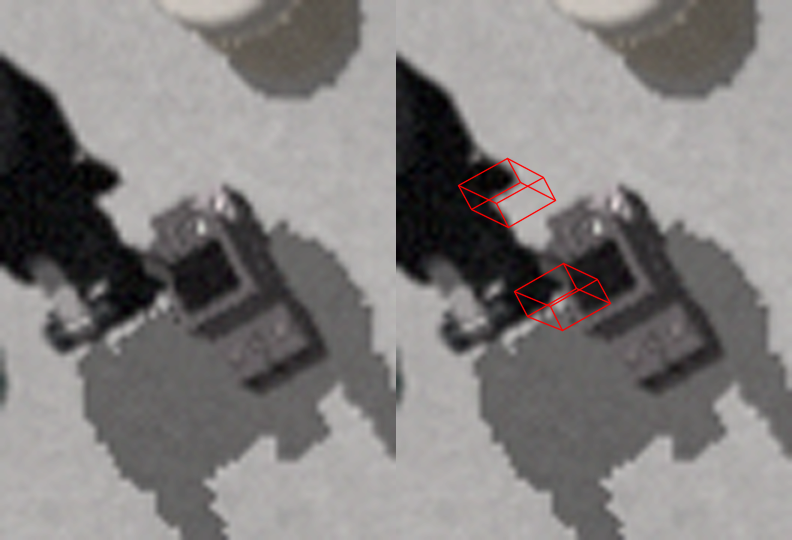

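View pics/h2.png

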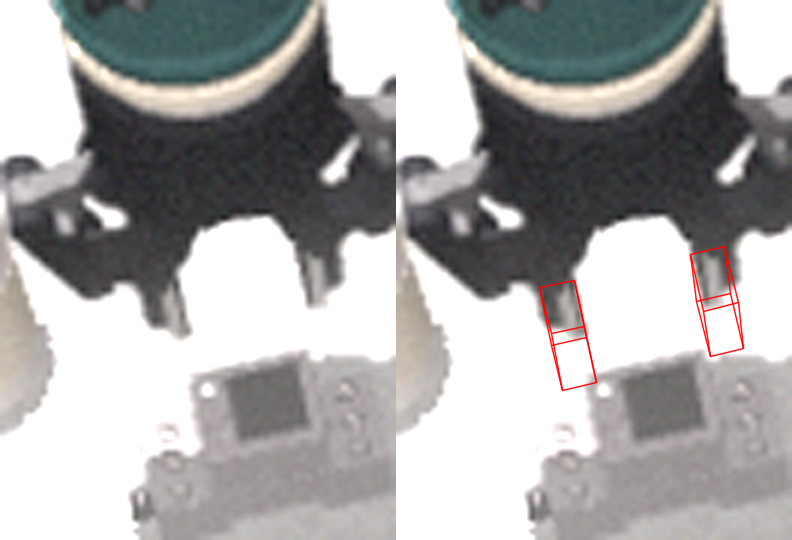

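```bash
python3 -c "
from mv import *
t=load('top4');s=load('side4')
for a,b in (((89.2,200),(192.5,315)),((96.7,218.3),(218,310.5)),((92.9,209.2),(205.3,312.7))): print(tri(t,a,s,b))
# initial: gripper start picture: any view? 
st=tool()[2]; print(st['q'],st['tool_pos'])
"
```

```text
(array([0.54579817, 0.37500791, 0.13138181]), [np.float64(0.0012026984644398584), np.float64(0.0012026984644398608)])
(array([0.4972062 , 0.35369136, 0.13378983]), [np.float64(0.0011829339992056147), np.float64(0.001182933999205616)])
(array([0.52128525, 0.36430964, 0.13283803]), [np.float64(0.001075672032244691), np.float64(0.0010756720322448508)])
[0.57084224 0.25382231 1.77913266 0.00338611 1.1110487  0.08011428] [0.51925137 0.36440633 0.11288708]
```

```bash
python3 -c "
from mv import *
from ov import box
t=load('top4');s=load('side4')
p=np.array([.5194,.3645,.1130]); r=goal_rot(.491)
for c in (t,s): print(proj(c,p),proj(c,p+[0,0,.01]))
for dz in (25,32):
  fing=box(-11,11,20,32,-38-dz,-dz)+box(-11,11,-32,-20,-38-dz,-dz)
  out=[]
  for n,c,x0,y0 in (('h1',t,70,170),('h2',s,165,270)):
    f=8; w=48;h=55
    im=cv2.resize(c['image'][y0:y0+h,x0:x0+w,::-1],None,fx=f,fy=f,interpolation=cv2.INTER_CUBIC)
    im=np.clip(im.astype(float)*1.15,0,255).astype(np.uint8); o=im.copy()
    for A,B in fing:
        q=proj(c,r.apply(np.array([A,B])/1000)+p); q=((q+.5-[x0,y0])*f-.5).round().astype(int)
        cv2.line(im,tuple(map(int,q[0])),tuple(map(int,q[1])),(0,0,255),1,cv2.LINE_AA)
    out.append(im)
  cv2.imwrite(f'pics/k{dz}.png',np.hstack(out))
"
```

```text
[[ 96.11635779 211.86953308]] [[ 94.46894876 211.12168525]]
[[206.40683359 317.05448967]] [[206.03069881 314.93765247]]
```

View pics/k25.png

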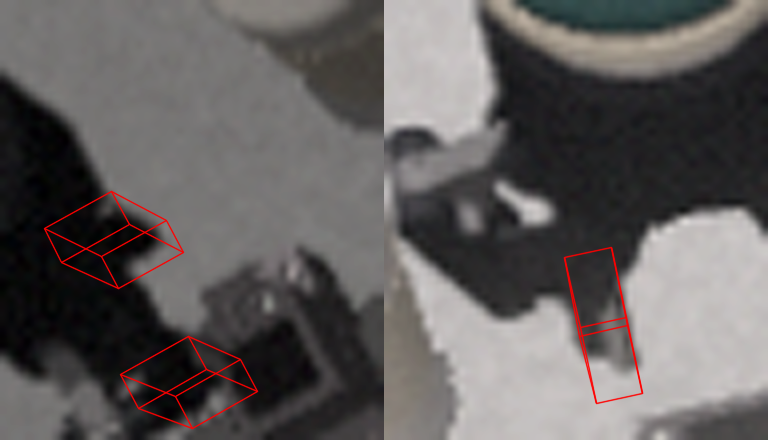

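View pics/k32.png

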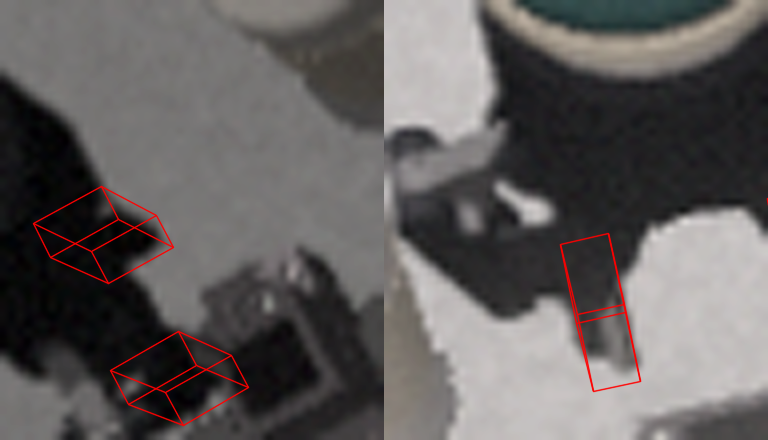

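Call:
servo_tool:
  targets: "0 0 0 0 1 15 60; 0 0 0 0 0 16 60; 0 0 0 0 0 16 60; 0 0 0 0 0 12 60; 0 0 0 0 0 7 60; 0 0 0 0 0 3 60; 0 0 0 0 0 0 60"

```text
time: 6.18
tool_pos: [0.5182, 0.3639, 0.0378]
tcp_rot: [-1.614, -2.688, 0.007]
wrist_force: [0.0, -0.6, 0.4]
width: 0.703
```

```bash
python3 -c "
from mv import *
plan((.5204,.3655,.01),goal_rot(.491))
"
```

```text
t 6.18 pos [0.5182 0.3639 0.0378] F [ 0.  -0.6  0.4] w 0.703
turn [-0.007 -0.002 -0.002] deg 0.4 shift mm [ 0.3  2.9 27.8] len 28.0
```

Call:
servo_tool:
  targets: "-0.003 -0.002 0 0 2 3 60; -0.002 0 0 0 1 3 60; -0.002 0 0 0 0 3 60; 0 0 0 0 0 2 60; 0 0 0 0 0 2 60; 0 0 0 0 0 1 60; 0 0 0 0 0 0 60"

```text
time: 6.77
tool_pos: [0.5231, 0.3668, 0.0252]
tcp_rot: [1.616, 2.691, 0.008]
wrist_force: [-0.7, -0.3, -0.4]
width: 0.702
```

```bash
python3 -c "
from mv import *
plan((.5204,.3655,.01),goal_rot(.491))
from workcell import read_camera
t=read_camera('top');s=read_camera('side')
np.save('pics/side5.npy',s,allow_pickle=True);np.save('pics/top5.npy',t,allow_pickle=True)
crop(t,80,185,50,60,8,'a');crop(s,170,290,50,60,8,'b')
cv2.imwrite('pics/g8.png',np.clip(np.hstack([cv2.imread('pics/a.png'),cv2.imread('pics/b.png')]).astype(float)*1.4,0,255).astype(np.uint8))
"
```

```text
t 6.77 pos [0.5231 0.3668 0.0252] F [-0.7 -0.3 -0.4] w 0.702
turn [ 0.005 -0.001 -0.002] deg 0.3 shift mm [ 0.1 -3.1 15.2] len 15.5
```

View pics/g8.png

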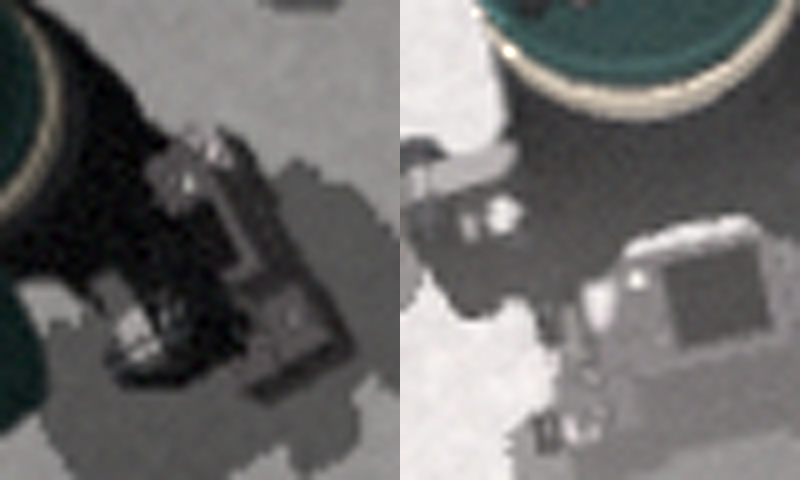

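Call:
servo_tool:
  targets: "0 0 0 0 -2 2 60; 0 0 0 0 -1 2 60; 0 0 0 0 0 2 60; 0 0 0 0 0 2 60; 0 0 0 0 0 0 60"

```text
time: 7.28
tool_pos: [0.5206, 0.3655, 0.0173]
tcp_rot: [1.616, 2.691, 0.01]
wrist_force: [0.1, -0.3, -0.6]
width: 0.704
```

Call:
servo_tool:
  targets: "0 0 0 0 0 1.5 60; 0 0 0 0 0 1.5 60; 0 0 0 0 0 1.5 60; 0 0 0 0 0 0 60"

```text
time: 7.62
tool_pos: [0.5205, 0.3654, 0.012]
tcp_rot: [1.616, 2.691, 0.009]
wrist_force: [0.3, -0.4, -0.0]
width: 0.705
```

Call:
servo_tool:
  targets: "0 0 0 0 0 1.5 60; 0 0 0 0 0 1.5 60; 0 0 0 0 0 1.5 60; 0 0 0 0 0 0 60"

```text
time: 7.95
tool_pos: [0.5206, 0.3655, 0.007]
tcp_rot: [1.616, 2.691, 0.009]
wrist_force: [-0.2, -0.3, 0.0]
width: 0.699
```

Call:
servo_tool:
  targets: "0 0 0 0 0 1.5 60; 0 0 0 0 0 1.5 60; 0 0 0 0 0 0 60"

```text
time: 8.2
tool_pos: [0.5207, 0.3655, 0.0037]
tcp_rot: [1.616, 2.691, 0.009]
wrist_force: [-0.1, 0.3, 0.0]
width: 0.704
```

```bash
python3 -c "
from mv import *
plan((.5204,.3655,.0),goal_rot(.491))
from workcell import read_camera
t=read_camera('top');s=read_camera('side')
np.save('pics/side6.npy',s,allow_pickle=True);np.save('pics/top6.npy',t,allow_pickle=True)
crop(t,80,185,50,60,8,'a');crop(s,170,290,50,60,8,'b')
cv2.imwrite('pics/g9.png',np.clip(np.hstack([cv2.imread('pics/a.png'),cv2.imread('pics/b.png')]).astype(float)*1.4,0,255).astype(np.uint8))
"
```

```text
t 8.2 pos [0.5207 0.3655 0.0037] F [-0.1  0.3  0. ] w 0.704
turn [ 0.006 -0.001 -0.002] deg 0.4 shift mm [ 0.1 -0.3  3.7] len 3.7
```

View pics/g9.png

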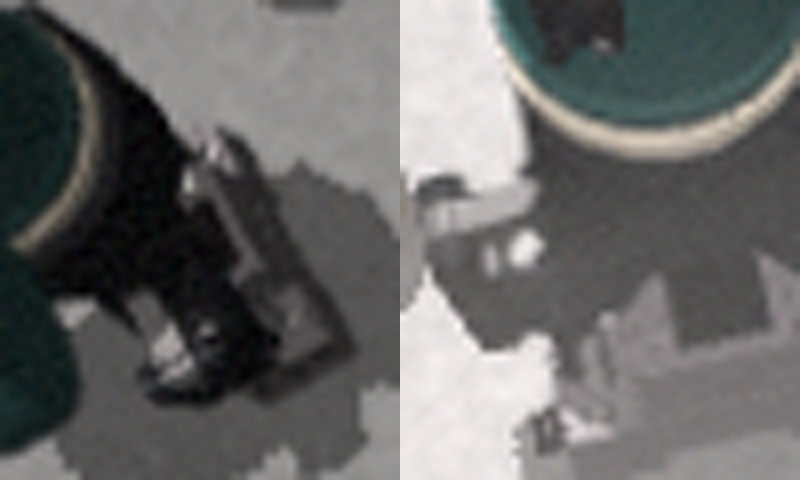

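Call:
servo_tool:
  targets: "0 0 0 0 0 0 40; 0 0 0 0 0 0 30; 0 0 0 0 0 0 30; 0 0 0 0 0 0 30"
  newtons: 60

```text
time: 8.63
tool_pos: [0.5212, 0.3659, 0.0045]
tcp_rot: [1.616, 2.691, 0.011]
wrist_force: [-0.3, 0.5, -1.9]
width: 0.513
```

```bash
python3 -c "
from mv import *
plan((.5204,.3655,.0),goal_rot(.491))
"
```

```text
t 8.63 pos [0.5212 0.3659 0.0045] F [-0.3  0.5 -1.9] w 0.513
turn [ 0.008 -0.001 -0.002] deg 0.5 shift mm [ 0.  -1.   4.5] len 4.6
```

Call:
servo_tool:
  targets: "0 0 0 0 0 -5 30; 0 0 0.05 0 0 -15 30; 0 0 0.06 0 0 -20 30; 0 0 0.06 0 0 -25 30; 0 0 0.06 0 0 -25 30; 0 0 0.06 0 0 -20 30; 0 0 0.06 0 0 -10 30; 0 0 0 0 0 0 30"

```text
time: 9.3
tool_pos: [0.5157, 0.3623, 0.1254]
tcp_rot: [-2.08, -2.352, 0.008]
wrist_force: [0.9, 0.2, -2.1]
width: 0.513
```

```bash
python3 -c "
from mv import *
plan((.6098,-.1001,.125),goal_rot(.1377))
from workcell import read_camera
t=read_camera('top');s=read_camera('side')
np.save('pics/side7.npy',s,allow_pickle=True);np.save('pics/top7.npy',t,allow_pickle=True)
crop(t,60,165,70,80,5,'a');crop(s,150,250,80,80,5,'b')
cv2.imwrite('pics/g10.png',np.clip(np.hstack([cv2.imread('pics/a.png'),cv2.imread('pics/b.png')]).astype(float)*1.4,0,255).astype(np.uint8))
"
```

```text
t 9.3 pos [0.5157 0.3623 0.1254] F [ 0.9  0.2 -2.1] w 0.513
turn [-0.005  0.002 -0.015] deg 0.9 shift mm [-470.4   36.9    1.2] len 471.9
```

View pics/g10.png

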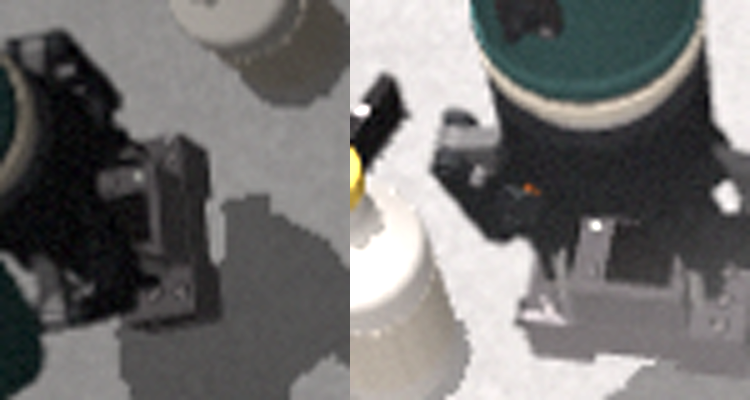

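Call:
servo_tool:
  targets: "0 0 -0.005 -30 2.5 -1 30; 0 0 -0.005 -38 3 -1 30; 0 0 -0.005 -38 3 -1 30; 0 0 0 -38 3 -1 30; 0 0 0 -38 3 -1 30; 0 0 0 -38 3 -1 30; 0 0 0 -38 3 -1 30; 0 0 0 -38 3 -1 30"

```text
time: 10.07
tool_pos: [0.5721, 0.0675, 0.1167]
tcp_rot: [-2.014, -2.388, 0.037]
wrist_force: [0.9, 1.0, -2.1]
width: 0.518
```

```bash
python3 -c "
from mv import *
plan((.6098,-.1001,.125),goal_rot(.1377))
"
```

```text
t 10.07 pos [0.5721 0.0675 0.1167] F [ 0.9  1.  -2.1] w 0.518
turn [-0.029  0.002  0.032] deg 2.5 shift mm [-171.5    8.6   -8.3] len 172.0
```

Call:
servo_tool:
  targets: "-0.005 0 0.005 -36 2 -4 30; -0.005 0 0.005 -34 2 -4 30; -0.005 0 0.005 -30 2 -3 30; -0.005 0 0.005 -24 1 -3 30; -0.005 0 0 -16 1 -3 30; 0 0 0 -8 0 -2 30; 0 0 0 0 0 0 30; 0 0 0 0 0 0 30"

```text
time: 10.73
tool_pos: [0.5952, -0.0927, 0.1204]
tcp_rot: [-2.035, -2.368, 0.031]
wrist_force: [-0.4, 0.5, -1.9]
width: 0.516
```

```bash
python3 -c "
from mv import *
plan((.6098,-.1001,.080),goal_rot(.1377))
"
```

```text
t 10.73 pos [ 0.5952 -0.0927  0.1204] F [-0.4  0.5 -1.9] w 0.516
turn [-0.028 -0.002  0.013] deg 1.8 shift mm [-9.6 14.4 40. ] len 43.6
```

Call:
servo_tool:
  targets: "-0.008 0 0.004 -4 5 8 30; -0.008 0 0.004 -3 5 12 30; -0.008 0 0.004 -2 3 14 30; -0.004 0 0 -1 1 14 30; 0 0 0 0 0 10 30; 0 0 0 0 0 5 30; 0 0 0 0 0 0 30; 0 0 0 0 0 0 30"

```text
time: 11.4
tool_pos: [0.6085, -0.091, 0.0481]
tcp_rot: [-2.045, -2.376, -0.004]
wrist_force: [0.6, 0.5, -2.4]
width: 0.514
```

```bash
python3 -c "
from mv import *
plan((.6098,-.1001,.0405),goal_rot(.1377))
from workcell import read_camera
t=read_camera('top');s=read_camera('side')
np.save('pics/side8.npy',s,allow_pickle=True);np.save('pics/top8.npy',t,allow_pickle=True)
crop(t,212,125,130,100,4,'a');crop(s,175,110,70,100,4,'b')
cv2.imwrite('pics/g11.png',np.clip(np.hstack([cv2.imread('pics/a.png'),cv2.imread('pics/b.png')]).astype(float)*1.2,0,255).astype(np.uint8))
"
```

```text
t 11.4 pos [ 0.6085 -0.091   0.0481] F [ 0.6  0.5 -2.4] w 0.514
turn [-0.003 -0.007  0.012] deg 0.8 shift mm [-9.3 -0.1  7.5] len 11.9
```

View pics/g11.png

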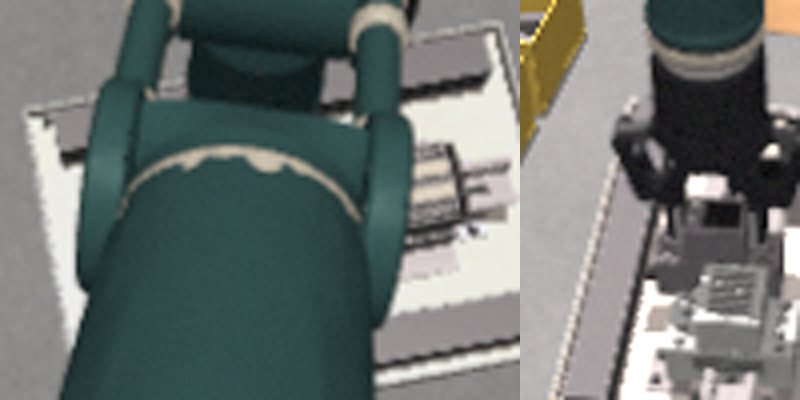

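Call:
servo_tool:
  targets: "0 -0.003 0.006 -4 0 0 30; 0 -0.003 0.005 -4 0 0 30; 0 0 0 -1 0 0 30; 0 0 0 0 0 1 30; 0 0 0 0 0 1 30; 0 0 0 0 0 0 30"

```text
time: 12.0
tool_pos: [0.6138, -0.1023, 0.0509]
tcp_rot: [2.061, 2.363, 0.003]
wrist_force: [0.2, -0.3, -1.3]
width: 0.517
```

Call:
servo_tool:
  targets: "0 0 0 0 0 1 30; 0 0 0 0 0 1 30; 0 0 0 0 0 0 30"

```text
time: 12.25
tool_pos: [0.6139, -0.1025, 0.049]
tcp_rot: [2.061, 2.363, 0.004]
wrist_force: [-0.6, -0.3, -1.7]
width: 0.521
```

Call:
servo_tool:
  targets: "0 0 0 0 0 1 30; 0 0 0 0 0 1 30; 0 0 0 0 0 0 30"

```text
time: 12.5
tool_pos: [0.6136, -0.1023, 0.0465]
tcp_rot: [2.061, 2.363, 0.003]
wrist_force: [-0.4, 0.2, -2.1]
width: 0.517
```

```bash
python3 -c "
from mv import *
plan((.6098,-.1001,.0405),goal_rot(.1377))
"
```

```text
t 12.5 pos [ 0.6136 -0.1023  0.0465] F [-0.4  0.2 -2.1] w 0.517
turn [ 0.005  0.003 -0.001] deg 0.4 shift mm [ 2.7 -3.5  6. ] len 7.4
```

Call:
servo_tool:
  targets: "0 0 0 0 0 1 30; 0 0 0 0 0 1 30; 0 0 0 0 0 0 30"

```text
time: 12.75
tool_pos: [0.6136, -0.1022, 0.0442]
tcp_rot: [2.061, 2.364, 0.003]
wrist_force: [0.0, 0.0, -1.4]
width: 0.513
```

Call:
servo_tool:
  targets: "0 0 0 0 0 1 30; 0 0 0 0 0 1 30; 0 0 0 0 0 0 30"

```text
time: 13.0
tool_pos: [0.6142, -0.1024, 0.0445]
tcp_rot: [2.06, 2.363, 0.003]
wrist_force: [0.2, 0.0, -1.5]
width: 0.517
```

Call:
servo_tool:
  targets: "0 0 0 0 0 1 30; 0 0 0 0 0 1 30; 0 0 0 0 0 0 30"

```text
time: 13.25
tool_pos: [0.6149, -0.1025, 0.0444]
tcp_rot: [2.06, 2.362, 0.004]
wrist_force: [0.0, -1.0, -1.6]
width: 0.518
```

Call:
servo_tool:
  targets: "0 0 0 0 0 1.5 30; 0 0 0 0 0 2 30"

```text
time: 13.42
tool_pos: [0.6154, -0.1027, 0.044]
tcp_rot: [2.059, 2.362, 0.004]
wrist_force: [-5.3, 2.0, 17.4]
width: 0.516
```

Call:
servo_tool:
  targets: "0 0 0 0 0 -1 30; 0 0 0 0 0 0 30"

```text
time: 13.58
tool_pos: [0.6159, -0.1028, 0.0456]
tcp_rot: [2.059, 2.361, 0.005]
wrist_force: [0.5, -0.7, -2.3]
width: 0.515
```

Call:
servo_tool:
  targets: "0 0 0 0 0 -8 30; 0 0 0 0 -6 -14 30; -0.05 0 0 0 -8 -12 30; -0.07 0 0 0 -8 -6 30; -0.07 0 0 0 -5 -2 30; -0.07 0 0 0 0 0 30; -0.06 0 0 0 0 0 30; -0.03 0 0 0 0 0 30"

```text
time: 14.25
tool_pos: [0.5885, -0.1064, 0.0922]
tcp_rot: [1.876, 2.162, 0.403]
wrist_force: [-0.8, 0.1, -2.5]
width: 0.514
```

Call:
servo_tool:
  targets: "0 0 0 0 0 0 30; 0 0 0 0 0 0 30"

```text
time: 14.42
tool_pos: [0.5851, -0.1064, 0.0924]
tcp_rot: [1.878, 2.161, 0.402]
wrist_force: [0.6, -0.3, -0.8]
width: 0.518
```

```bash
cat > rel.py <<'E'
from mv import *
from ov import box
PO=np.array([.5968,-.1373,0]); PY=.1377
def report(th=None):
    p,r,s=tool(); Rp=R.from_euler('z',PY)
    q=Rp.inv().apply(p-PO)*1000
    rel=Rp.inv()*r*R.from_matrix(np.array([[0,1,0],[1,0,0],[0,0,-1]]))
    e=rel.as_euler('ZYX',degrees=True)
    print("t",round(s["time"],2),"TCP pan mm",q.round(1),"yaw/tilt/roll",np.round([e[0],-e[1],e[2]],2),"Fpan",Rp.inv().apply(s["wrist_force"]).round(1),"w",round(s["width"],3))
    return q,rel
E
python3 -c "
from rel import *
q,rl=report()
from workcell import read_camera
t=read_camera('top');s=read_camera('side')
np.save('pics/side9.npy',s,allow_pickle=True);np.save('pics/top9.npy',t,allow_pickle=True)
rel=box(-45,45,-18,18,0,34)+box(-22.5,22.5,-18,18,34,66)
p,r,st=tool(); Rw=R.from_euler('z',PY)*rl
out=[]
for h,b in ((4.4,0),(39,35)):
  c=s;x0,y0,w,hh,f=180,110,60,80,6
  im=cv2.resize(c['image'][y0:y0+hh,x0:x0+w,::-1],None,fx=f,fy=f,interpolation=cv2.INTER_CUBIC)
  if h<5: out.append(im.copy()[:,:300])
  for A,B in rel:
     q=proj(c,Rw.apply(np.array([A,B])/1000-[0,0,h/1000])+p+[0,0,b/1000]); q=((q+.5-[x0,y0])*f-.5).round().astype(int)
     cv2.line(im,tuple(map(int,q[0])),tuple(map(int,q[1])),(0,255,0),1,cv2.LINE_AA)
  out.append(im[:,:250])
out[0]=out[0][:,:250]
cv2.imwrite('pics/g12.png',np.hstack(out))
"
```

```text
t 14.42 TCP pan mm [-7.4 32.2 92.4] yaw/tilt/roll [ 0.22 21.43 -0.45] Fpan [ 0.5 -0.4 -0.8] w 0.518
```

View pics/g12.png

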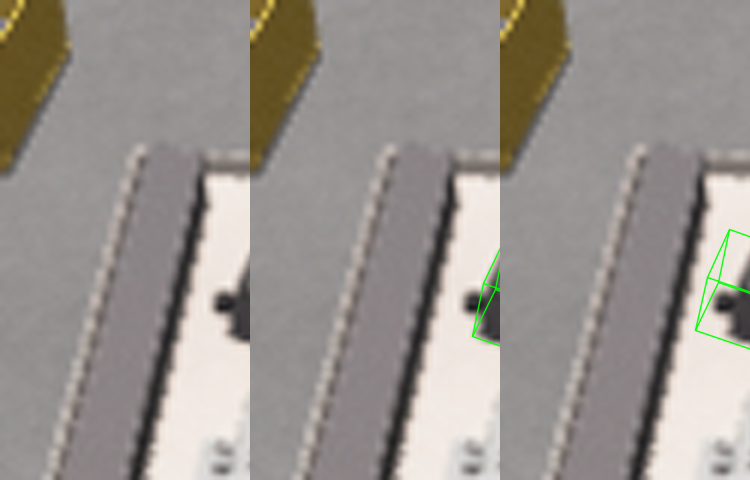

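```bash
python3 -c "
from rel import *
q,rl=report()
s=load('side9')
rel=box(-45,45,-18,18,0,34)+box(-22.5,22.5,-18,18,34,66)
p,r,st=tool(); Rw=R.from_euler('z',PY)*rl
out=[]
for h,b in ((0,0),(4.4,0),(39,35)):
  c=s;x0,y0,w,hh,f=205,120,50,70,5
  im=cv2.resize(c['image'][y0:y0+hh,x0:x0+w,::-1],None,fx=f,fy=f,interpolation=cv2.INTER_CUBIC)
  im=np.clip(im.astype(float)*1.5,0,255).astype(np.uint8)
  if h:
   for A,B in rel:
     q=proj(c,Rw.apply(np.array([A,B])/1000-[0,0,h/1000])+p+[0,0,b/1000]); q=((q+.5-[x0,y0])*f-.5).round().astype(int)
     cv2.line(im,tuple(map(int,q[0])),tuple(map(int,q[1])),(0,255,0),1,cv2.LINE_AA)
  out.append(im)
cv2.imwrite('pics/g13.png',np.hstack(out))
"
```

```text
t 14.52 TCP pan mm [-6.4 32.1 92.5] yaw/tilt/roll [ 0.27 21.45 -0.47] Fpan [ 0.4  0.4 -1.9] w 0.517
```

View pics/g13.png

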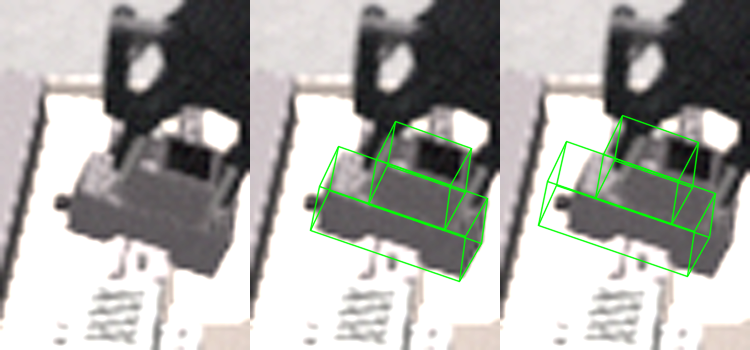

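```bash
cat >> rel.py <<'E'
def planpan(x,y,z,tilt_deg,yaw=0.):
    report()
    Rp=R.from_euler('z',PY)
    plan(Rp.apply(np.array([x,y,z])/1000)+PO, goal_rot(PY+np.radians(yaw),np.radians(tilt_deg)))
E
python3 -c "
from rel import *
planpan(-9,33,60,20)"
```

```text
t 14.52 TCP pan mm [-6.4 32.1 92.5] yaw/tilt/roll [ 0.27 21.45 -0.47] Fpan [ 0.4  0.4 -1.9] w 0.517
t 14.52 pos [ 0.586  -0.1064  0.0925] F [ 0.3  0.5 -1.9] w 0.517
turn [0.025 0.007 0.004] deg 1.5 shift mm [  1.2 -14.3  29.3] len 32.7
```

Call:
servo_tool:
  targets: "0.01 0.004 0.002 0.5 -4 7 30; 0.01 0.003 0.002 0.5 -4 8 30; 0.005 0 0 0 -4 8 30; 0 0 0 0 -2 5 30; 0 0 0 0 0 0 30; 0 0 0 0 0 0 30"

```text
time: 15.02
tool_pos: [0.5853, -0.1055, 0.0582]
tcp_rot: [1.896, 2.183, 0.381]
wrist_force: [-0.2, 0.1, -2.2]
width: 0.519
```

```bash
python3 -c "
from rel import *
planpan(-9,33,41.2,20)"
```

```text
t 15.02 TCP pan mm [-7.1 33.1 58.2] yaw/tilt/roll [ 0.14 19.77  0.07] Fpan [-0.2  0.1 -2.2] w 0.519
t 15.02 pos [ 0.5853 -0.1055  0.0582] F [-0.2  0.1 -2.2] w 0.519
turn [-0.004 -0.002  0.002] deg 0.3 shift mm [-0.1 -7.5 15.3] len 17.1
```

Call:
servo_tool:
  targets: "0 0 0 0 -3 3 30; -0.004 0 0 0 -2 4 30; 0 0 0 0 -2 4 30; 0 0 0 0 -0.5 2 30; 0 0 0 0 0 0 30; 0 0 0 0 0 0 30"

```text
time: 15.52
tool_pos: [0.5819, -0.1057, 0.041]
tcp_rot: [1.895, 2.182, 0.385]
wrist_force: [-0.0, -0.2, -1.9]
width: 0.515
```

```bash
python3 -c "
from rel import *
planpan(-9,33,41.2,20)"
```

```text
t 15.52 TCP pan mm [-10.4  33.4  41. ] yaw/tilt/roll [ 0.13 19.95  0.1 ] Fpan [-0.  -0.2 -1.9] w 0.515
t 15.52 pos [ 0.5819 -0.1057  0.041 ] F [-0.  -0.2 -1.9] w 0.515
turn [-0.001 -0.003  0.002] deg 0.2 shift mm [-0.4  1.4  0.3] len 1.5
```

Call:
servo_tool:
  targets: "0 0 0 0 1.4 0.4 30; 0 0 0 0 1.4 0.5 30; 0 0 0 0 1.4 0.5 30; 0 0 0 0 1.4 0.5 30"

```text
time: 15.85
tool_pos: [0.5886, -0.1051, 0.042]
tcp_rot: [1.894, 2.18, 0.386]
wrist_force: [0.5, -0.3, -2.2]
width: 0.516
```

```bash
python3 -c "
from rel import *
planpan(0,33,41.2,20)"
```

```text
t 15.85 TCP pan mm [-3.7 33.  42. ] yaw/tilt/roll [ 0.13 20.03  0.06] Fpan [ 0.5 -0.3 -2.2] w 0.516
t 15.85 pos [ 0.5886 -0.1051  0.042 ] F [ 0.5 -0.3 -2.2] w 0.516
turn [ 0.    -0.002  0.002] deg 0.2 shift mm [-0.   3.2  2. ] len 3.8
```

Call:
servo_tool:
  targets: "0 0 0 0 -0.5 0.9 30; 0 0 0 0 0 0 30"

```text
time: 16.02
tool_pos: [0.5895, -0.1052, 0.0417]
tcp_rot: [1.893, 2.179, 0.387]
wrist_force: [-0.5, 0.9, -1.5]
width: 0.515
```

```bash
python3 -c "
from rel import *
planpan(0,33,41.2,20)"
```

```text
t 16.02 TCP pan mm [-2.8 32.8 41.7] yaw/tilt/roll [ 0.15 20.1   0.03] Fpan [-0.4  1.  -1.5] w 0.515
t 16.02 pos [ 0.5895 -0.1052  0.0417] F [-0.5  0.9 -1.5] w 0.515
turn [ 0.002 -0.001  0.002] deg 0.2 shift mm [0.2 2.5 1.4] len 2.9
```

Call:
servo_tool:
  targets: "0 0 0 0 -0.6 0.9 30; 0 0 0 0 -0.3 0.6 30"

```text
time: 16.18
tool_pos: [0.5896, -0.1053, 0.0402]
tcp_rot: [1.892, 2.179, 0.387]
wrist_force: [-0.2, -0.0, -1.3]
width: 0.516
```

```bash
python3 -c "
from rel import *
planpan(0,33,41.2,20)"
```

```text
t 16.18 TCP pan mm [-2.7 32.7 40.2] yaw/tilt/roll [1.700e-01 2.014e+01 1.000e-02] Fpan [-0.2  0.  -1.3] w 0.516
t 16.18 pos [ 0.5896 -0.1053  0.0402] F [-0.2 -0.  -1.3] w 0.516
turn [ 0.002 -0.001  0.003] deg 0.2 shift mm [0.3 2.9 0. ] len 2.9
```

Call:
servo_tool:
  targets: "0 0 0 0 1 0 30; 0 0 0 0 1 0 30; 0 0 0 0 0.7 0 30"

```text
time: 16.43
tool_pos: [0.5916, -0.1048, 0.0406]
tcp_rot: [1.893, 2.18, 0.387]
wrist_force: [-0.3, -0.4, -2.7]
width: 0.518
```

```bash
python3 -c "
from rel import *
planpan(0.6,33,41.2,20)"
```

```text
t 16.43 TCP pan mm [-0.6 32.9 40.6] yaw/tilt/roll [ 0.15 20.08  0.04] Fpan [-0.4 -0.3 -2.7] w 0.518
t 16.43 pos [ 0.5916 -0.1048  0.0406] F [-0.3 -0.4 -2.7] w 0.518
turn [ 0.001 -0.002  0.002] deg 0.2 shift mm [ 0.1  1.4 -0.1] len 1.4
```

Call:
servo_tool:
  targets: "0 0 0 0 1 0 30; 0 0 0 0 1 0 30"

```text
time: 16.6
tool_pos: [0.5934, -0.1045, 0.0412]
tcp_rot: [1.894, 2.18, 0.386]
wrist_force: [-2.5, 0.4, -3.0]
width: 0.514
```

Call:
servo_tool:
  targets: "0 0 0 0 1 0.2 30; 0 0 0 0 1 0.2 30"

```text
time: 16.77
tool_pos: [0.5937, -0.1039, 0.0403]
tcp_rot: [1.895, 2.184, 0.384]
wrist_force: [-3.5, -0.5, -0.2]
width: 0.515
```

```bash
python3 -c "
from rel import *
planpan(0.6,33,41.2,20)"
```

```text
t 16.77 TCP pan mm [ 1.5 33.5 40.3] yaw/tilt/roll [ 0.18 19.84  0.11] Fpan [-3.5 -0.  -0.2] w 0.515
t 16.77 pos [ 0.5937 -0.1039  0.0403] F [-3.5 -0.5 -0.2] w 0.515
turn [-0.003 -0.003  0.003] deg 0.3 shift mm [-0.5 -0.5 -1.1] len 1.3
```

Call:
servo_tool:
  targets: "0 0 0 0 0.3 -1 30; 0 0 0 0 0.3 -1 30; 0 0 0 0 0.3 -1 30"

```text
time: 17.02
tool_pos: [0.5925, -0.1036, 0.0418]
tcp_rot: [1.897, 2.185, 0.382]
wrist_force: [4.6, -1.0, -13.8]
width: 0.515
```

```bash
python3 -c "
from rel import *
planpan(0.6,33,41.2,20)
from workcell import read_camera
s=read_camera('side')
np.save('pics/side10.npy',s,allow_pickle=True)
crop(s,195,125,60,80,7,'g14')
"
```

```text
t 17.02 TCP pan mm [ 0.4 34.  41.8] yaw/tilt/roll [ 0.15 19.72  0.16] Fpan [  4.4  -1.6 -13.8] w 0.515
t 17.02 pos [ 0.5925 -0.1036  0.0418] F [  4.6  -1.  -13.8] w 0.515
turn [-0.005 -0.004  0.002] deg 0.4 shift mm [-1.  -0.   0.7] len 1.2
```

View pics/g14.png

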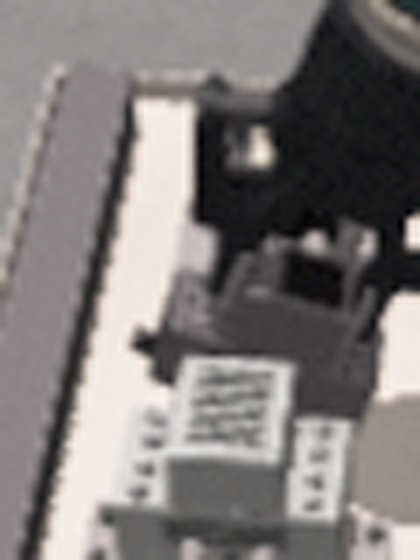

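```bash
python3 -c "
from rel import *
planpan(1.0,33.5,39.6,14.7)"
```

```text
t 17.07 TCP pan mm [ 0.3 34.  41.8] yaw/tilt/roll [ 0.15 19.71  0.17] Fpan [  1.4  -0.4 -10.9] w 0.514
t 17.07 pos [ 0.5924 -0.1035  0.0418] F [  1.4  -0.2 -10.9] w 0.514
turn [ 0.088 -0.004  0.003] deg 5.0 shift mm [-0.5 -0.1  2.3] len 2.3
```

Call:
servo_tool:
  targets: "0 0 0 0 0 0.8 30; 0.02 0 0 0 0.1 0.4 30; 0.02 -0.002 0.002 0 0.1 0.4 30; 0.02 -0.002 0 0 0.1 0.4 30; 0.02 0 0 0 0 0.4 30; 0 0 0 0 0 0 30"

```text
time: 17.57
tool_pos: [0.5933, -0.1034, 0.0403]
tcp_rot: [1.942, 2.229, 0.292]
wrist_force: [-1.0, -0.8, -3.4]
width: 0.522
```

```bash
python3 -c "
from rel import *
planpan(1.0,33.5,39.6,14.7)"
```

```text
t 17.57 TCP pan mm [ 1.2 34.1 40.3] yaw/tilt/roll [-0.03 14.92 -0.  ] Fpan [-1.1 -0.7 -3.4] w 0.522
t 17.57 pos [ 0.5933 -0.1034  0.0403] F [-1.  -0.8 -3.4] w 0.522
turn [ 0.004  0.    -0.001] deg 0.2 shift mm [-0.6 -0.3  0.6] len 0.9
```

Call:
servo_tool:
  targets: "0.01 0 0 0 0 0.6 30; 0.01 0 0 0 0 0.4 30; 0 0 0 0 0 0 30"

```text
time: 17.82
tool_pos: [0.5934, -0.1032, 0.0396]
tcp_rot: [1.953, 2.242, 0.269]
wrist_force: [-2.7, -0.9, -3.1]
width: 0.518
```

Call:
servo_tool:
  targets: "0 0 0 0 0 0 50; 0 0 0 0 0 0 55; 0 0 0 0 0 0 62; 0 0 0 0 0 0 62"

```text
time: 18.15
tool_pos: [0.5982, -0.1042, 0.0434]
tcp_rot: [1.948, 2.234, 0.276]
wrist_force: [-0.3, -0.9, 0.1]
width: 0.732
```

```bash
python3 -c "
from rel import *
report()
from workcell import read_camera
s=read_camera('side')
np.save('pics/side11.npy',s,allow_pickle=True)
crop(s,195,125,60,80,7,'g15')
"
```

```text
t 18.15 TCP pan mm [ 5.9 32.6 43.4] yaw/tilt/roll [-0.04 14.22 -0.15] Fpan [-0.4 -0.8  0.1] w 0.732
```

View pics/g15.png

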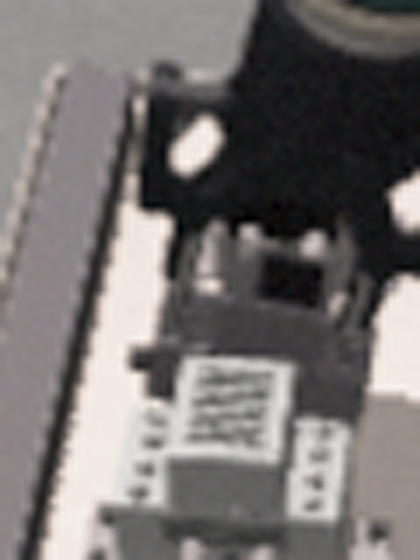

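Call:
servo_tool:
  targets: "0 0 0 0 0 -8 75; 0 0 0 0 0 -14 80; 0 0 0 0 0 -16 80; 0 0 0 0 0 -14 80; 0.05 0 0 0 0 -4 60; 0.07 0 0 0 5 0 30; 0.07 0 0 0 8 0 0; 0.05 0 0 0 8 0 0"

```text
time: 18.87
tool_pos: [0.6009, -0.1046, 0.1086]
tcp_rot: [2.067, 2.359, -0.002]
wrist_force: [-0.6, -1.1, 0.4]
width: 0.373
```

```bash
python3 -c "
from rel import *
planpan(41.5,33.5,80,0)
from workcell import read_camera
s=read_camera('side')
np.save('pics/side12.npy',s,allow_pickle=True)
crop(s,185,105,70,100,6,'g16')
"
```

```text
t 18.87 TCP pan mm [  8.5  31.8 108.6] yaw/tilt/roll [-0.35  0.16 -0.28] Fpan [-0.7 -1.   0.4] w 0.373
t 18.87 pos [ 0.6009 -0.1046  0.1086] F [-0.6 -1.1  0.4] w 0.373
turn [ 0.003  0.005 -0.006] deg 0.5 shift mm [ 2.  32.9 28.7] len 43.6
```

View pics/g16.png

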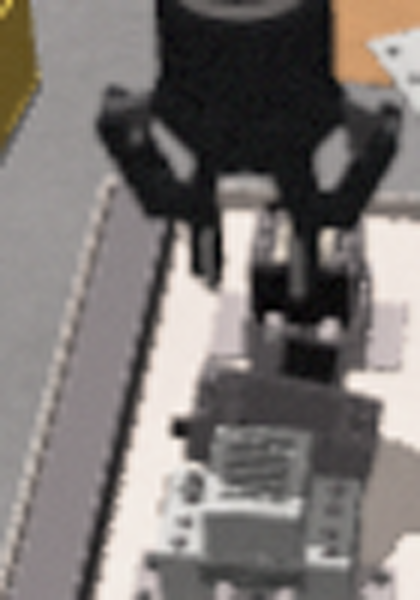

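Call:
servo_tool:
  targets: "0.002 0.003 -0.003 1 8 0 0; 0 0.002 -0.003 1 9 0 0; 0 0 0 0 8 0 0; 0 0 0 0 5 4 0; 0 0 0 0 0 8 0; 0 0 0 0 0 10 0; 0 0 0 0 0 6 0; 0 0 0 0 0 0 0"

```text
time: 19.58
tool_pos: [0.6369, -0.0979, 0.0804]
tcp_rot: [2.058, 2.367, 0.007]
wrist_force: [-0.6, -0.3, 0.2]
width: 0.002
```

```bash
python3 -c "
from rel import *
planpan(41.5,33.5,60,0)
from workcell import read_camera
s=read_camera('side')
np.save('pics/side13.npy',s,allow_pickle=True)
crop(s,185,105,70,100,6,'g17')
"
```

```text
t 19.58 TCP pan mm [45.1 33.5 80.4] yaw/tilt/roll [ 0.08  0.39 -0.04] Fpan [-0.7 -0.2  0.2] w 0.002
t 19.58 pos [ 0.6369 -0.0979  0.0804] F [-0.6 -0.3  0.2] w 0.002
turn [0.007 0.001 0.001] deg 0.4 shift mm [ 0.  -3.7 20.3] len 20.7
```

View pics/g17.png

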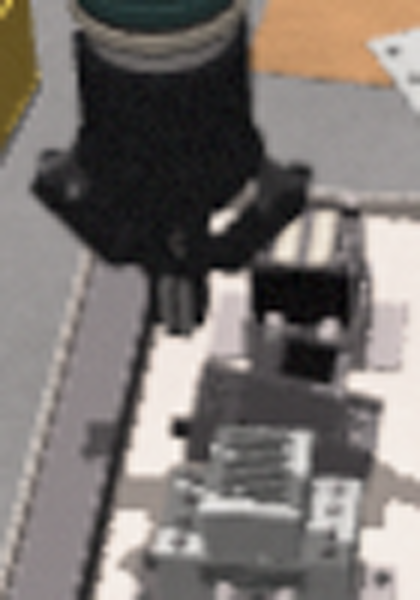

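```bash
python3 -c "
from rel import *
s=load('side13'); Rp=R.from_euler('z',PY)
x0,y0,f=185,105,6
im=cv2.imread('pics/g17.png')
rel=box(-45,45,-18,18,0,34)+box(-22.5,22.5,-18,18,34,66)
Rl=Rp*R.from_euler('y',-np.radians(13))
# place so relay (-18,10) at rail top edge
ed=np.array([-16.9,33.5,40.2]); o=ed-R.from_euler('y',-np.radians(13)).apply([-18,0,10]); print(o)
def dr(segs,Rr,oo,col):
  for A,B in segs:
    q=proj(s,Rr.apply(np.array([A,B])/1000.)+Rp.apply(np.array(oo)/1000.)+PO); q=((q+.5-[x0,y0])*f-.5).round().astype(int)
    cv2.line(im,tuple(map(int,q[0])),tuple(map(int,q[1])),col,1,cv2.LINE_AA)
dr(rel,Rl,o,(0,255,0))
dr(box(-14.5,14.5,-11,11,33,60),Rp,[45.1,33.5,80.4],(0,0,255))
dr([((0,0,-20),(0,0,60))],Rp,[45.1,33.5,80.4],(255,0,0))
cv2.imwrite('pics/g18.png',im)
"
```

```text
[ 2.88817171 33.5        34.50541833]
```

View pics/g18.png

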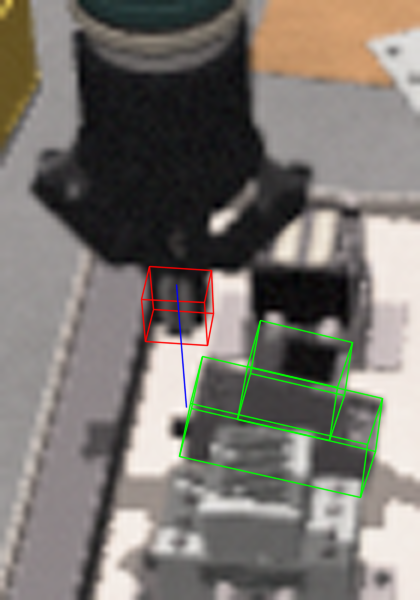

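Call:
servo_tool:
  targets: "0.003 0 0 0 -3 4 0; 0.003 0 0 0 -3 5 0; 0 0 0 0 -1 5 0; 0 0 0 0 0 4 0; 0 0 0 0 0 2 0; 0 0 0 0 0 0 0"

```text
time: 20.13
tool_pos: [0.6274, -0.0993, 0.0581]
tcp_rot: [-2.062, -2.369, 0.002]
wrist_force: [-0.7, 0.1, 0.1]
width: -0.002
```

```bash
python3 -c "
from rel import *
planpan(38,33.5,50,0)"
```

```text
t 20.13 TCP pan mm [35.6 33.4 58.1] yaw/tilt/roll [ 0.04 -0.08 -0.02] Fpan [-0.7  0.2  0.1] w -0.002
t 20.13 pos [ 0.6274 -0.0993  0.0581] F [-0.7  0.1  0.1] w -0.002
turn [-0.001  0.     0.001] deg 0.1 shift mm [0.1 2.4 8.1] len 8.4
```

Now I lower in 1 mm rows, feeling for the shoulder.

Call:
servo_tool:
  targets: "0 0 0 0 1.5 1 0; 0 0 0 0 1 1.5 0; 0 0 0 0 0 1.5 0; 0 0 0 0 0 1 0"

```text
time: 20.47
tool_pos: [0.6311, -0.0991, 0.0534]
tcp_rot: [2.062, 2.369, -0.001]
wrist_force: [0.6, 0.7, -0.3]
width: 0.003
```

Call:
servo_tool:
  targets: "0 0 0 0 0 1 0; 0 0 0 0 0 1 0; 0 0 0 0 0 1 0"

```text
time: 20.72
tool_pos: [0.6317, -0.0991, 0.0505]
tcp_rot: [2.061, 2.369, 0.0]
wrist_force: [0.8, 0.1, -0.7]
width: -0.002
```

Call:
servo_tool:
  targets: "0 0 0 0 0 1 0; 0 0 0 0 0 1 0; 0 0 0 0 0 1 0"

```text
time: 20.97
tool_pos: [0.6318, -0.0991, 0.0474]
tcp_rot: [2.061, 2.369, 0.0]
wrist_force: [-0.3, -0.2, 0.1]
width: -0.002
```

```bash
python3 -c "
from rel import *
planpan(38,33.5,50,0)"
```

```text
t 20.97 TCP pan mm [39.9 33.1 47.4] yaw/tilt/roll [ 0.05  0.07 -0.07] Fpan [-0.3 -0.2  0.1] w -0.002
t 20.97 pos [ 0.6318 -0.0991  0.0474] F [-0.3 -0.2  0.1] w -0.002
turn [0.001 0.001 0.001] deg 0.1 shift mm [ 0.4 -1.9 -2.6] len 3.3
```

Call:
servo_tool:
  targets: "0 0 0 0 -1 1 0; 0 0 0 0 -0.5 1 0; 0 0 0 0 0 1 0"

```text
time: 21.22
tool_pos: [0.6301, -0.0993, 0.044]
tcp_rot: [2.061, 2.369, 0.0]
wrist_force: [0.3, -0.3, 0.5]
width: -0.0
```

Call:
servo_tool:
  targets: "0 0 0 0 0 1 0; 0 0 0 0 0 1 0"

```text
time: 21.38
tool_pos: [0.6305, -0.0994, 0.0421]
tcp_rot: [2.061, 2.368, 0.001]
wrist_force: [1.3, -0.2, 2.3]
width: -0.002
```

Call:
servo_tool:
  targets: "0 0 0 0 0 1 0; 0 0 0 0 0 1 0"

```text
time: 21.55
tool_pos: [0.6314, -0.0994, 0.041]
tcp_rot: [2.06, 2.367, 0.003]
wrist_force: [-0.7, 0.8, 3.6]
width: -0.004
```

Call:
servo_tool:
  targets: "0 0 0 0 -0.5 1.2 0; 0 0 0 0 -0.3 1.2 0; 0 0 0 0 -0.3 1.2 0"

```text
time: 21.8
tool_pos: [0.6326, -0.0996, 0.0394]
tcp_rot: [2.058, 2.364, 0.007]
wrist_force: [0.5, 0.5, 3.7]
width: -0.001
```

Call:
servo_tool:
  targets: "0 0 0 0 -0.3 1.2 0; 0 0 0 0 -0.3 1.2 0; 0 0 0 0 -0.3 1.2 0"

```text
time: 22.05
tool_pos: [0.6345, -0.0996, 0.0375]
tcp_rot: [2.055, 2.36, 0.013]
wrist_force: [0.7, 0.9, 5.6]
width: -0.001
```

```bash
python3 -c "
from rel import *
planpan(38,33.5,50,0)
from workcell import read_camera
s=read_camera('side')
np.save('pics/side14.npy',s,allow_pickle=True)
crop(s,185,105,70,100,6,'g19')
"
```

```text
t 22.05 TCP pan mm [42.5 32.2 37.5] yaw/tilt/roll [ 0.02  0.8  -0.2 ] Fpan [0.8 0.8 5.6] w -0.001
t 22.05 pos [ 0.6345 -0.0996  0.0375] F [0.7 0.9 5.6] w -0.001
turn [0.014 0.003 0.   ] deg 0.8 shift mm [  1.3  -4.3 -12.5] len 13.3
```

View pics/g19.png

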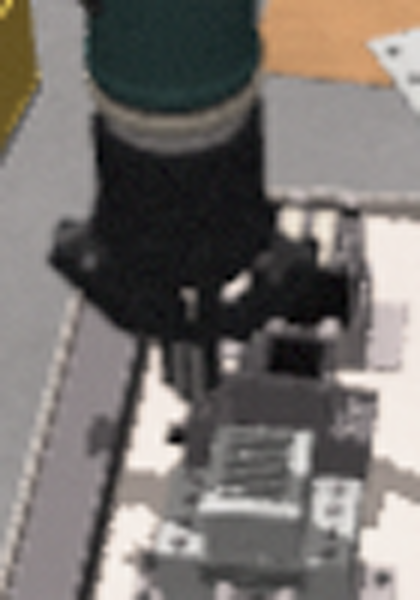

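Call:
servo_tool:
  targets: "0.005 0 0 0 -1 1.3 0; 0.005 0 0 0.3 -1 1.3 0; 0.003 0 0 0.3 -0.8 1.3 0"

```text
time: 22.35
tool_pos: [0.6322, -0.0994, 0.0335]
tcp_rot: [2.06, 2.366, -0.002]
wrist_force: [0.1, -0.2, 0.0]
width: 0.003
```

Call:
servo_tool:
  targets: "0.003 0 0 0 -0.7 1.3 0; 0.003 0 0 0 -0.7 1.3 0; 0.003 0 0 0 -0.7 1.3 0"

```text
time: 22.6
tool_pos: [0.6313, -0.0996, 0.0293]
tcp_rot: [-2.063, -2.369, 0.011]
wrist_force: [0.6, 2.2, 9.7]
width: -0.001
```

```bash
python3 -c "
from rel import *
planpan(38,33.5,30,0)"
```

```text
t 22.6 TCP pan mm [39.3 32.6 29.3] yaw/tilt/roll [-0.   -0.31 -0.24] Fpan [0.9 2.1 9.7] w -0.001
t 22.6 pos [ 0.6313 -0.0996  0.0293] F [0.6 2.2 9.7] w -0.001
turn [-0.005  0.004 -0.   ] deg 0.4 shift mm [ 0.9 -1.3 -0.7] len 1.7
```

```bash
python3 -c "
from rel import *
from workcell import read_camera
s=read_camera('side'); report()
np.save('pics/side15.npy',s,allow_pickle=True)
crop(s,185,105,70,100,6,'g20')
Rp=R.from_euler('z',PY);x0,y0,f=185,105,6
im=cv2.imread('pics/g20.png'); o2=im.copy()
rel=box(-45,45,-18,18,0,34)+box(-22.5,22.5,-18,18,34,66)
for A,B in rel:
    q=proj(s,Rp.apply((np.array([A,B])+[1.3,33.5,30])/1000.)+PO); q=((q+.5-[x0,y0])*f-.5).round().astype(int)
    cv2.line(im,tuple(map(int,q[0])),tuple(map(int,q[1])),(0,255,0),1,cv2.LINE_AA)
cv2.imwrite('pics/g20.png',np.hstack([o2,im])[200:])
"
```

```text
t 22.65 TCP pan mm [39.3 32.6 29.5] yaw/tilt/roll [ 0.   -0.32 -0.24] Fpan [1.6 1.5 6.3] w 0.005
```

View pics/g20.png

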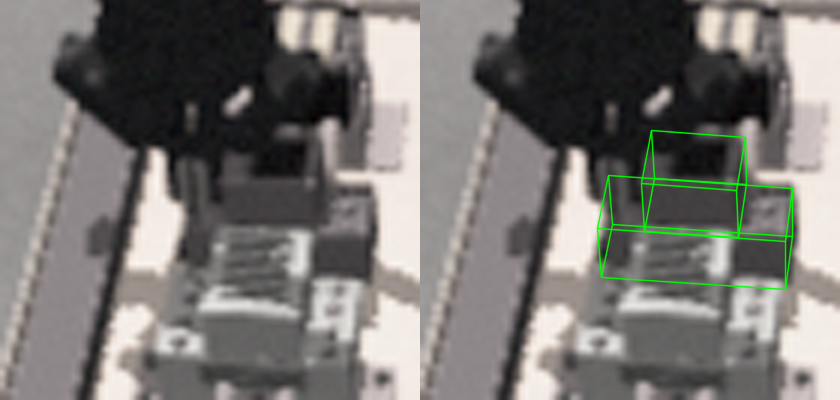

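Call:
servo_tool:
  targets: "0 0 0 0 -0.5 1.2 0; 0 0 0 0 -0.3 1.3 0; 0 0 0 0 -0.3 1.3 0"

```text
time: 22.9
tool_pos: [0.6314, -0.0995, 0.0293]
tcp_rot: [2.063, 2.369, -0.009]
wrist_force: [-2.7, 1.5, 9.0]
width: 0.003
```

Call:
servo_tool:
  targets: "0 0 0 0 0 -3 0; 0 0 0 0 0 -10 0; 0 0 0 0 0 -15 0; 0 0 0 0 0 -18 0; 0 0 0 0 0 -16 0; 0 0 0 -3 -4 -8 0; 0 0 0 -8 -8 0 0; 0 0 0 -8 -6 0 0"

```text
time: 23.57
tool_pos: [0.6103, -0.1203, 0.0988]
tcp_rot: [-2.053, -2.364, 0.021]
wrist_force: [-1.0, 0.5, 0.4]
width: -0.005
```

```bash
python3 -c "
from rel import *
from workcell import read_camera
s=read_camera('side'); report()
np.save('pics/side16.npy',s,allow_pickle=True)
crop(s,185,105,70,100,6,'g21')
Rp=R.from_euler('z',PY);x0,y0,f=185,105,6
im=cv2.imread('pics/g21.png'); o2=im.copy()
rel=box(-45,45,-18,18,0,34)+box(-22.5,22.5,-18,18,34,66)
for A,B in rel:
    q=proj(s,Rp.apply((np.array([A,B])+[1.3,33.5,30])/1000.)+PO); q=((q+.5-[x0,y0])*f-.5).round().astype(int)
    cv2.line(im,tuple(map(int,q[0])),tuple(map(int,q[1])),(0,255,0),1,cv2.LINE_AA)
cv2.imwrite('pics/g21.png',np.hstack([o2,im])[150:])
"
```

```text
t 23.62 TCP pan mm [14.6 13.3 98.6] yaw/tilt/roll [ 0.09 -1.04 -0.12] Fpan [-1.  -0.3 -0.3] w -0.004
```

View pics/g21.png

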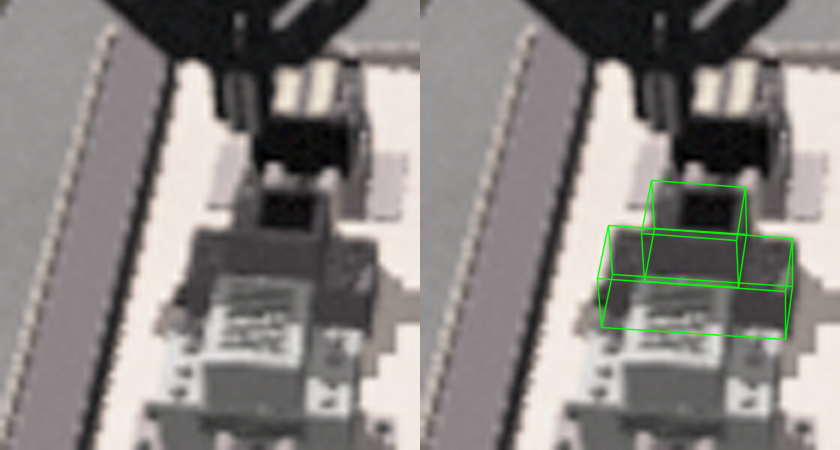

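Call:
servo_tool:
  targets: "-0.006 0 0 -6 -5 0 0; -0.006 0 0 -5 -5 0 0; -0.006 0 0 -2 -2 0 0; 0 0 0 0 0 0 0; 0 0 0 0 0 0 0"

```text
time: 24.03
tool_pos: [0.5934, -0.14, 0.0943]
tcp_rot: [-2.064, -2.363, 0.006]
wrist_force: [-0.9, -0.2, 0.2]
width: -0.003
```

```bash
python3 -c "
from rel import *
planpan(1,-1,50,0)"
```

```text
t 24.03 TCP pan mm [-3.7 -2.2 94.3] yaw/tilt/roll [-0.14 -0.31  0.04] Fpan [-0.9 -0.   0.2] w -0.003
t 24.03 pos [ 0.5934 -0.14    0.0943] F [-0.9 -0.2  0.2] w -0.003
turn [-0.005 -0.001 -0.002] deg 0.3 shift mm [ 1.2  5.  44.3] len 44.6
```

Call:
servo_tool:
  targets: "-0.004 0 0 0 3 5 0; 0 0 0 0 1 8 0; 0 0 0 0 0 10 0; 0 0 0 0 0 10 0; 0 0 0 0 0 8 0; 0 0 0 0 0 3 0; 0 0 0 0 0 0 0"

```text
time: 24.62
tool_pos: [0.5971, -0.1378, 0.0433]
tcp_rot: [-2.062, -2.365, 0.002]
wrist_force: [-0.5, 0.0, 0.0]
width: 0.001
```

```bash
python3 -c "
from rel import *
from workcell import read_camera
s=read_camera('side')
crop(s,185,105,70,100,6,'g22')
planpan(1,-1,15,0)"
```

```text
t 24.67 TCP pan mm [ 0.1 -0.4 43.4] yaw/tilt/roll [-0.06 -0.21  0.14] Fpan [-0.5  0.3 -0.4] w -0.001
t 24.67 pos [ 0.5969 -0.1377  0.0434] F [-0.5  0.2 -0.4] w -0.001
turn [-0.004 -0.003 -0.001] deg 0.3 shift mm [-0.6  1.  28.4] len 28.5
```

View pics/g22.png

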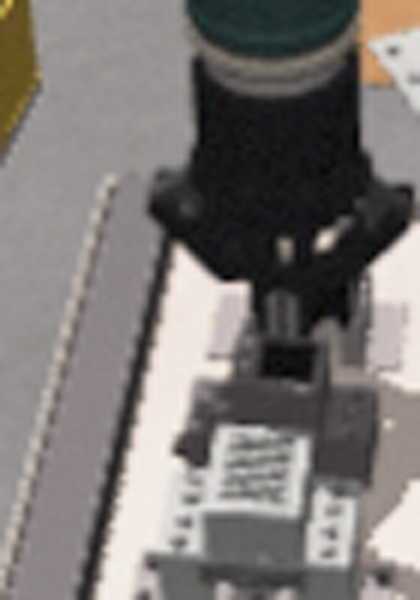

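Call:
servo_tool:
  targets: "-0.003 -0.003 0 0 1 5 0; 0 0 0 0 0 6 0; 0 0 0 0 0 6 0; 0 0 0 0 0 5 0; 0 0 0 0 0 2 0; 0 0 0 0 0 0 0"

```text
time: 25.17
tool_pos: [0.5992, -0.1378, 0.0181]
tcp_rot: [2.063, 2.366, 0.0]
wrist_force: [-0.1, 0.5, 0.2]
width: 0.002
```

```bash
python3 -c "
from rel import *
planpan(1,5,16,0)"
```

```text
t 25.17 TCP pan mm [ 2.3 -0.8 18.1] yaw/tilt/roll [-0.05  0.1  -0.1 ] Fpan [-0.   0.5  0.2] w 0.002
t 25.17 pos [ 0.5992 -0.1378  0.0181] F [-0.1  0.5  0.2] w 0.002
turn [ 0.002  0.002 -0.001] deg 0.2 shift mm [ 5.8 -1.4  2.1] len 6.3
```

Good: the fingertips are about 13 mm above the rail. Now I push along +y (tool +x).

Call:
servo_tool:
  targets: "0 0 0 1 -0.5 0 0; 0 0 0 1 0 0 0; 0 0 0 1 0 0 0; 0 0 0 1 0 0 0"

```text
time: 25.5
tool_pos: [0.5984, -0.134, 0.0184]
tcp_rot: [2.063, 2.365, 0.001]
wrist_force: [-1.2, -0.3, -0.4]
width: -0.001
```

Call:
servo_tool:
  targets: "0 0 0 1 0 0 0; 0 0 0 1 0 0 0; 0 0 0 1 0 0 0; 0 0 0 1 0 0 0"

```text
time: 25.83
tool_pos: [0.599, -0.1308, 0.0198]
tcp_rot: [2.06, 2.363, 0.001]
wrist_force: [0.4, -3.3, -0.1]
width: -0.002
```

Call:
servo_tool:
  targets: "0 0 0 1 0 0 0; 0 0 0 1 0 0 0; 0 0 0 1 0 0 0; 0 0 0 1 0 0 0"

```text
time: 26.17
tool_pos: [0.5991, -0.1307, 0.0201]
tcp_rot: [2.055, 2.36, -0.005]
wrist_force: [0.6, -4.6, -0.9]
width: -0.0
```

```bash
python3 -c "
from rel import *
report()"
```

```text
t 26.17 TCP pan mm [ 3.1  6.2 20.1] yaw/tilt/roll [ 0.04  0.32 -0.65] Fpan [-0.  -4.6 -0.9] w -0.0
```

Call:
servo_tool:
  targets: "0 0 0 1.5 -0.3 0 0; 0 0.003 0 1.8 -0.3 0 0; 0 0.003 0 1.8 0 0 0; 0 0.003 0 1.8 0 0 0"

```text
time: 26.5
tool_pos: [0.5992, -0.1305, 0.0202]
tcp_rot: [2.051, 2.36, -0.003]
wrist_force: [0.1, -8.4, -0.8]
width: -0.001
```

```bash
python3 -c "
from rel import *
report()"
```

```text
t 26.5 TCP pan mm [ 3.3  6.4 20.2] yaw/tilt/roll [ 0.12  0.48 -0.73] Fpan [-1.  -8.3 -0.8] w -0.001
```

```bash
python3 -c "
from rel import *
from workcell import read_camera
s=read_camera('side');t=read_camera('top'); np.save('pics/side17.npy',s,allow_pickle=True)
crop(s,195,120,55,75,8,'a');crop(t,215,130,60,75,8,'b')
im=cv2.imread('pics/a.png'); o2=im.copy()
Rp=R.from_euler('z',PY);x0,y0,f=195,120,8
rel=box(-45,45,-18,18,0,34)+box(-22.5,22.5,-18,18,34,66)
for A,B in rel:
    q=proj(s,Rp.apply((np.array([A,B])+[1.3,35,30])/1000.)+PO); q=((q+.5-[x0,y0])*f-.5).round().astype(int)
    cv2.line(im,tuple(map(int,q[0])),tuple(map(int,q[1])),(0,255,0),1,cv2.LINE_AA)
cv2.imwrite('pics/g23.png',np.clip(np.hstack([o2[:,:360],im[:,:360]])*1.3,0,255).astype(np.uint8))
"
```

```text
(no output)
```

View pics/g23.png

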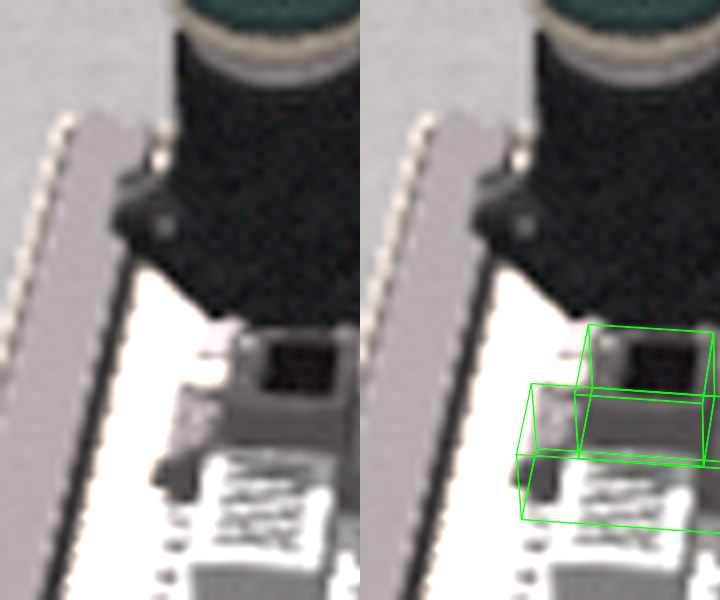

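Call:
servo_tool:
  targets: "0 0 0 -1.5 0 -2 0; 0 0 0 -0.5 0 -4 0; 0 0.005 0 0 -1 -4 0; 0 0.005 0 0 -1 -2 0; 0 0 0 0 0 0 0"

```text
time: 27.02
tool_pos: [0.5966, -0.1316, 0.0328]
tcp_rot: [2.059, 2.367, 0.01]
wrist_force: [0.5, -0.2, -0.1]
width: -0.001
```

```bash
python3 -c "
from rel import *
planpan(1.3,6,31,0)"
```

```text
t 27.02 TCP pan mm [ 0.6  5.7 32.8] yaw/tilt/roll [0.06 0.43 0.05] Fpan [ 0.4 -0.3 -0.1] w -0.001
t 27.02 pos [ 0.5966 -0.1316  0.0328] F [ 0.5 -0.2 -0.1] w -0.001
turn [ 0.007 -0.001  0.001] deg 0.4 shift mm [0.3 0.7 1.8] len 2.0
```

Call:
servo_tool:
  targets: "0.004 0 0 1 0.3 0 0; 0.003 0 0 1 0 0 0; 0 0 0 1 0 0 0; 0 0 0 1 0 0 0"

```text
time: 27.35
tool_pos: [0.5965, -0.1269, 0.0333]
tcp_rot: [-2.062, -2.37, -0.002]
wrist_force: [0.5, -0.8, 0.4]
width: -0.0
```

Call:
servo_tool:
  targets: "0 0 0 1.2 0 0 0; 0 0.002 0 1.4 0 0 0; 0 0.002 0 1.4 0 0 0; 0 0.002 0 1.4 0 0 0"

```text
time: 27.68
tool_pos: [0.5958, -0.1208, 0.0332]
tcp_rot: [-2.058, -2.367, -0.008]
wrist_force: [0.5, 0.5, 0.2]
width: 0.0
```

```bash
python3 -c "
from rel import *
planpan(1.3,6,31,0)"
```

```text
t 27.68 TCP pan mm [ 1.3 16.5 33.2] yaw/tilt/roll [0.1  0.02 0.41] Fpan [0.6 0.4 0.2] w 0.0
t 27.68 pos [ 0.5958 -0.1208  0.0332] F [0.5 0.5 0.2] w 0.0
turn [ 0.    -0.007  0.002] deg 0.4 shift mm [-10.5  -0.    2.1] len 10.8
```

```bash
cat > look.py <<'E'
from rel import *
from workcell import read_camera
import sys
y=float(sys.argv[1]); name=sys.argv[2]
s=read_camera('side'); np.save('pics/'+name+'.npy',s,allow_pickle=True)
report()
x0,y0,f=195,120,8
im=cv2.resize(s['image'][y0:y0+75,x0:x0+48,::-1],None,fx=f,fy=f,interpolation=cv2.INTER_CUBIC); o2=im.copy()
Rp=R.from_euler('z',PY)
rel=box(-45,45,-18,18,0,34)+box(-22.5,22.5,-18,18,34,66)
for A,B in rel:
    q=proj(s,Rp.apply((np.array([A,B])+[1.3,y,30])/1000.)+PO); q=((q+.5-[x0,y0])*f-.5).round().astype(int)
    cv2.line(im,tuple(map(int,q[0])),tuple(map(int,q[1])),(0,255,0),1,cv2.LINE_AA)
cv2.imwrite('pics/'+name+'.png',np.clip(np.hstack([o2,im])*1.3,0,255).astype(np.uint8))
E
python3 look.py 45 g24
```

```text
t 27.73 TCP pan mm [ 1.3 16.7 33.2] yaw/tilt/roll [0.1  0.02 0.43] Fpan [-0.2 -0.1  0.5] w -0.001
```

View pics/g24.png

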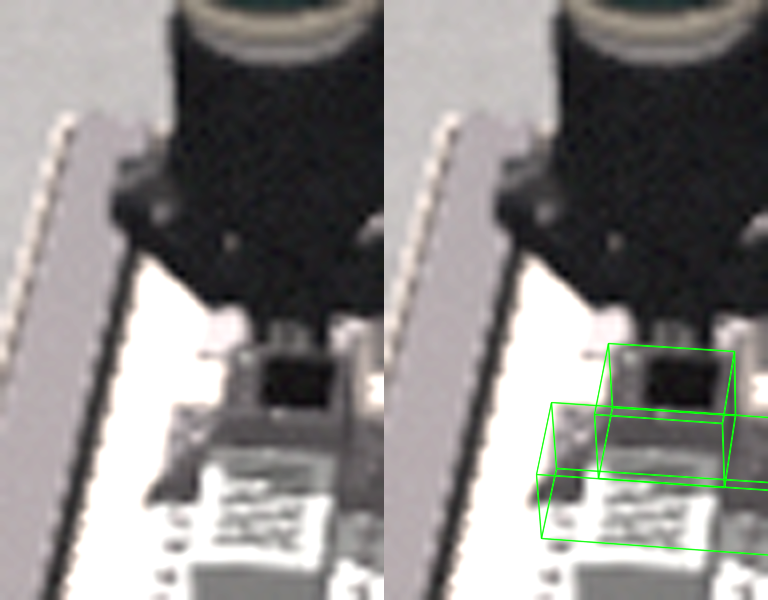

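Call:
servo_tool:
  targets: "0 -0.003 0 1 0 0 0; 0 -0.003 0 1 0 0 0; 0 -0.002 0 1 0 0 0"

```text
time: 27.98
tool_pos: [0.5955, -0.1177, 0.0333]
tcp_rot: [2.061, 2.369, -0.001]
wrist_force: [0.5, -0.5, 0.7]
width: 0.002
```

Call:
servo_tool:
  targets: "0 0 0 1 0 0 0; 0 0 0 1 0 0 0; 0 0 0 0.8 0 0 0"

```text
time: 28.23
tool_pos: [0.595, -0.1144, 0.0333]
tcp_rot: [2.06, 2.369, -0.001]
wrist_force: [0.7, -0.6, -0.2]
width: 0.001
```

```bash
python3 -c "
from rel import *
report()"
```

```text
t 28.23 TCP pan mm [ 1.3 22.9 33.3] yaw/tilt/roll [ 0.09  0.03 -0.09] Fpan [ 0.6 -0.7 -0.2] w 0.001
```

Call:
servo_tool:
  targets: "0 0 0 0.7 0 0 0; 0 0 0 0.7 0 0 0"

```text
time: 28.4
tool_pos: [0.5947, -0.1128, 0.0333]
tcp_rot: [2.06, 2.37, -0.001]
wrist_force: [-0.2, -0.0, -0.1]
width: 0.001
```

Call:
servo_tool:
  targets: "0 0 0 0.7 0 0 0; 0 0 0 0.7 0 0 0"

```text
time: 28.57
tool_pos: [0.5946, -0.1119, 0.0334]
tcp_rot: [2.059, 2.369, -0.002]
wrist_force: [0.7, -6.4, 0.4]
width: -0.0
```

Call:
servo_tool:
  targets: "0 0 0 0.7 0 0 0; 0 0 0 0.7 0 0 0"

```text
time: 28.73
tool_pos: [0.5946, -0.1121, 0.0334]
tcp_rot: [2.057, 2.368, -0.005]
wrist_force: [0.1, -4.2, -0.8]
width: 0.0
```

Call:
servo_tool:
  targets: "0 0 0 0.7 0 0 0; 0 0 0 0.7 0 0 0"

```text
time: 28.9
tool_pos: [0.5946, -0.1122, 0.0334]
tcp_rot: [2.056, 2.367, -0.006]
wrist_force: [0.1, -6.1, -1.2]
width: -0.001
```

```bash
python3 look.py 54 g25
```

```text
t 28.95 TCP pan mm [ 1.3 25.2 33.4] yaw/tilt/roll [ 0.15  0.06 -0.43] Fpan [ 0.1 -5.8 -1.6] w 0.002
```

View pics/g25.png

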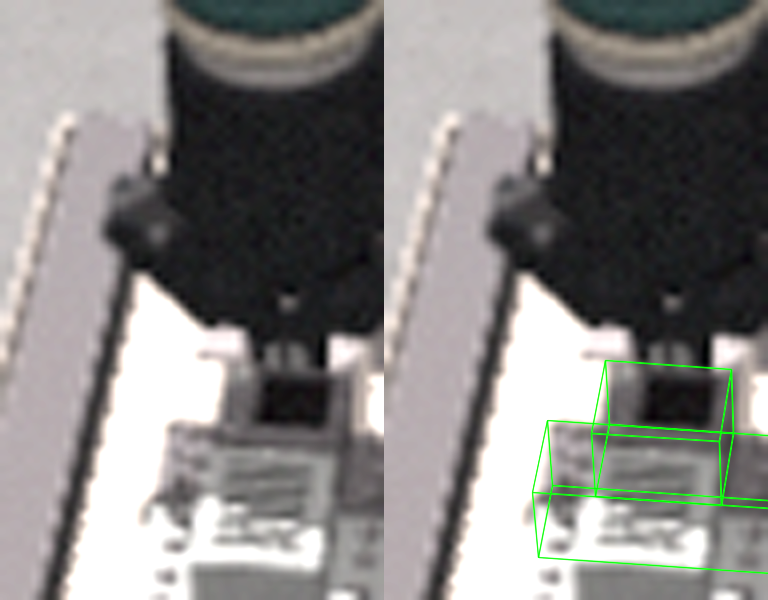

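Call:
servo_tool:
  targets: "0 0 0 -2 0 0 0; 0 0 0 -4 0 0 0; 0 0.003 0 -3 0 -2 0; 0 0.003 0 0 0 -12 0; 0 0 0 0 0 -20 0; 0 0 0 0 0 -25 0; 0 0 0 -10 0 -25 0; 0 0 0 -15 -10 -20 0"

```text
time: 29.62
tool_pos: [0.5845, -0.1418, 0.1366]
tcp_rot: [-2.048, -2.36, 0.001]
wrist_force: [0.4, -0.8, 1.3]
width: 0.0
```

Call:
servo_tool:
  targets: "0 0 0 -20 -30 -15 0; 0 0 0 -25 -38 -10 0; 0 0 0 -20 -38 -10 0; 0 0 0 -20 -38 -10 0; 0 0 0 -10 -30 -8 0; 0 0 0 0 -15 0 0; 0 0 0 0 0 0 0"

```text
time: 30.2
tool_pos: [0.4173, -0.265, 0.2057]
tcp_rot: [2.054, 2.373, 0.012]
wrist_force: [-0.1, 0.8, -1.0]
width: 0.001
```

Run:
```python
from rel import *
from workcell import read_camera
s=read_camera('side');t=read_camera('top'); report()
np.save('pics/sf.npy',s,allow_pickle=True);np.save('pics/tf.npy',t,allow_pickle=True)
Rp=R.from_euler('z',PY); out=[]
rel=box(-45,45,-18,18,0,34)+box(-22.5,22.5,-18,18,34,66)
for c,x0,y0 in((t,228,150),(s,195,125)):
    f=8
    im=cv2.resize(c['image'][y0:y0+72,x0:x0+48,::-1],None,fx=f,fy=f,interpolation=cv2.INTER_CUBIC); o2=im.copy()
    for A,B in rel:
        q=proj(c,Rp.apply((np.array([A,B])+[1.3,53.8,30])/1000.)+PO); q=((q+.5-[x0,y0])*f-.5).round().astype(int)
        cv2.line(im,tuple(map(int,q[0])),tuple(map(int,q[1])),(0,255,0),1,cv2.LINE_AA)
    out.append(np.hstack([o2,im]))
cv2.imwrite('pics/f1.png',out[0]);cv2.imwrite('pics/f2.png',out[1])
cv2.imwrite('pics/f3.png',cv2.resize(t['image'][:,:,::-1],None,fx=1.5,fy=1.5))
```

```text
t 30.3 TCP pan mm [-192.6 -101.9  205.7] yaw/tilt/roll [0.44 0.57 0.11] Fpan [-0.2  0.3  0.7] w 0.002
```

View pics/f2.png

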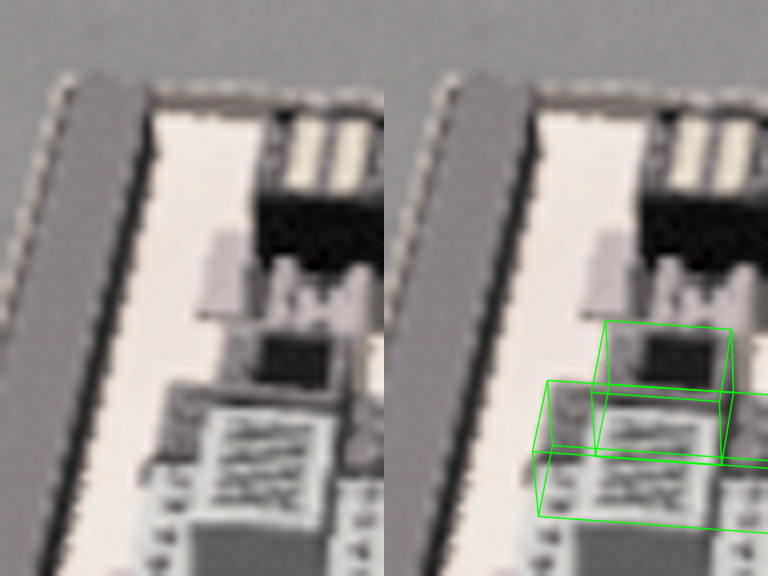

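View pics/f1.png

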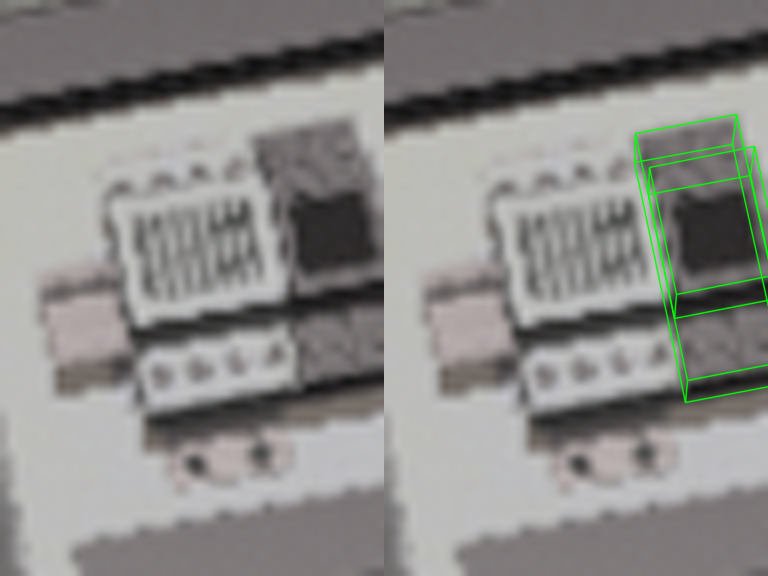

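View pics/f3.png

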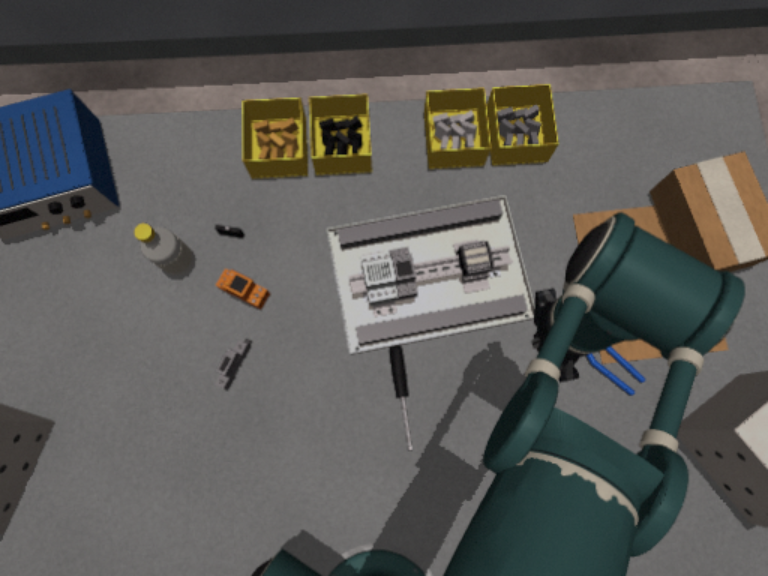

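```bash
python3 -c "
from workcell import finish_job
print(finish_job())"
```

```text
the job is handed in; nothing more can be done
None
```

The relay is on the rail, clicked in and snug against the power supply; I handed the job in at about 30 s of the 61 s allowed. No verdict was reported.

**What I did:**
- I gripped the grey wide relay by its nose and felt the rail top with its underside, about 40 mm up (4 mm above nominal).
- I hooked the lip at about 20° lean. Pulling up by 1–2 mm met about 12 N, so the lip was under the rail.
- I set it down to about 14°, let go, and pressed the foot-side shoulder with closed fingers at up to about 10 N until the force dropped away, which I took as the click.
- I pushed it along the rail with closed fingers until it met the supply; I read at most about 6.5 N there.

**Last checks:**
- **Seating:** after the click, pressing again with 9 N moved it no further. In both cameras the level, seated outline fits the relay to about 1 mm.
- **Gap to the supply:** none is visible from above. The push stopped at y ≈ 53.7 mm in the pan frame, where vision had put contact at 53.8 mm.
- **Surroundings:** the arm stands clear. The other things look unmoved in the top picture, except the pliers and bracket, which the arm partly hid.

**What disagreed:**
- **Fingertips:** they stood about 35 mm short of the reported TCP (clear in both cameras and by touch). The first grasp therefore closed above the relay without touching it, and I found heights by touch after that.
- **First push:** it stalled at about 8 N, probably with the gripper's body against the relay's nose. It went freely once I raised the gripper about 13 mm.
- **Not checked directly:** I could not see the foot itself in the pictures, so its springing back is inferred from the force drop and the level seat.

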